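# Set a glazed test cup on the kiln shelf with tongs

### The job

The little test cup on the round wooden bat is freshly glazed and must not be touched by the gripper: take the sprung tongs, squeeze them shut on the cup and carry it upright to the bare setter tile on the kiln shelf. Set it down gently in the middle of that tile, let go without disturbing the two cups already standing there, then put the tongs back down on the bench, standing on their feet, and leave them.

Things in the scene. Friction and masses are not known exactly. Their poses are not given: they have to be found in the camera images.
- tongs: Sprung pot tongs, 220 mm long, 0.155 kg, standing on the bench on a wooden knob foot (48 mm across, 66 mm tall, with the hinge, at x = -90 mm) and two downturned jaw tips (x = 80 mm). Two steel arms run between at z = 38 to 60 mm, with wooden squeeze pads outside. Origin: on the centre line at the level of the feet, below the squeeze pads; x points to the jaws, z up.
- squeeze_point (a point): Midway between the tongs' two squeeze pads, 49 mm above the feet (tongs axes). Pads: on the outsides of the arms, 46 mm long (x), 24 mm tall. Width over the pads along y: 58 mm at rest, 44 mm when the jaws hold a 38 mm cup, 35 mm at the stop. Pinched to about 53 mm they carry open, with some 8 mm free on each side of a cup.
- jaw_centre (a point): Midway between the tongs' two V jaws, 15 mm above the tips, 80 mm ahead of squeeze_point along x (tongs axes); the axis of a held cup passes here. Jaws: upright V plates, 24 mm long (x), from the tips up to 30 mm, closing along y; at rest a 38 mm cup has 13 mm free on each side; some 90 mm over their outsides. They straddle a cup from above and centre on it.
- tongs_left (a joint): How far the tongs' left arm is squeezed in, rad; the right arm mirrors it. 0 at rest (open), 0.077 on a 38 mm cup, 0.13 at the stop. Each jaw moves 1.9 times as far as its pad. Squeezing the pads takes 4 N to start, 6.5 N to reach the cup, about 18 to 20 N to hold it firmly; the spring opens them again.
- test_cup: The glazed test cup to be moved: straight round white cup with a bare clay foot, 38 mm across, 46 mm tall, about 50 g, standing on the round bat. Origin at the centre of its underside, z up.
- bat: Round plywood bat, 110 mm across, 16 mm thick, fixed to the bench. Origin at the centre of its underside.
- kiln_shelf: Grey kiln shelf slab, 140 mm (x) by 290 mm (y) by 22 mm thick, fixed on the bench. Origin at the centre of its underside. It carries a row of three setter tiles along its y axis, 90 mm apart.
- setter_bare: The bare one of the three square setter tiles on the kiln shelf: 60 by 60 mm, 6 mm thick, fixed, its axes along the shelf's. Origin at the centre of its underside (on the slab), so a cup on it has its origin 6 mm higher.
- cup_b: A cup of the same shape already standing on another setter tile; leave it. Origin at the centre of its underside.
- cup_c: A cup of the same shape already standing on the third setter tile; leave it. Origin at the centre of its underside.

How it is judged:
By the outcome, as a careful person would: the job done as asked, in the order asked, and still so for the second after the job is handed in, with the robot touching nothing.
It also fails if it takes over 61 s, if anything falls off the work surface, if the arm or the gripper's body presses on something with over 40 N, if the wrist force passes 120 N, or if a joint passes its speed limit or range.

### The arm

A 6-joint arm with a two-finger parallel gripper is mounted at the origin on the work surface. World frame = base frame: x ahead of the robot, y to its left, z up, the work surface at z = 0. Lengths are in mm, angles in rad, forces in N, time in s.
With the tool pointing down it reaches from about 275 to 750 mm from the base axis. Payload 10.2 kg.
Tool frame: the origin (TCP) lies midway between the tips of the shut fingers; the grasp point (between the pads) lies 19 mm behind it (ctrl.grip_depth is the distance from the TCP to the grasp point, in mm); y points along the fingers, x is the direction in which the jaws open and shut, and the axes are right-handed (so a half turn about y gives the same grasp; the last joint's range is limited). The gripper opens to 85 mm and grips with 20 to 120 N. Pads are 22 mm wide; open, the fingers measure 114 mm over their backs; the gripper's body (76 mm by 85 mm) begins 54 mm behind the grasp point. The pads swing forward as they close: fully open they stand 13 mm farther back than shut.
Start: joints at [1.05, 0.313, 1.498, -0, 1.331, -0.223], TCP at [154.057, 501.894, 199.194] pointing down, gripper open.
Joint ranges: [-2.94, 2.94], [-0.97, 2.17], [0.19, 2.56], [-1.23, 4.37], [0.02, 3.11], [-2.88, 2.88]. Speed limits (rad/s): [2.39, 2.39, 3.01, 3.14, 3.14, 3.14].

### API

Orientations are given as a unit quaternion [w, x, y, z].
In Python, from rig import ctrl gives the robot as it stands. The module is installed in compiled form; this text tells all that it offers.
- The arm moves only by the tool drive_tool, never from a script. Its arguments are lists of equal length, an entry for each row: "gripper": the closure, from 0 (fully open) to 1 (shut); "offset": the shift along the tool's x, y, z in m, a list of three; "turn": the turn about the tool's y in degrees. In form: {"gripper": [gripper, ...], "offset": [[tx, ty, tz], ...], "turn": [turn, ...]}. A call has 1 to 20 rows; each row shifts and turns the commanded pose from where the row before left it, along the tool's axes as they then stand; what a row does not reach is not made up. A row lasts 1/12 s, in which the tool goes at most 41.7 mm and 7.16 degrees, less where a joint would pass 70% of its speed; a pose out of reach is approached as far as the arm can. A call is refused whole if a number of a shift passes 0.0417 or a number of a turn 7.16, either way. A call with a gripper value outside its range is refused whole. The fingers move at their own pace and stop on an object; "force" is the grip in N (left out, the last holds). Time passes only in rows, so rows that do not move let the fingers close. It gives the time, the measured TCP pose, the force and the opening at its end, in the units of the state.
- ctrl.sense(): the state, without advancing time (a new reading comes with each control period).
- ctrl.capture(name): name is "scene" or "top"; returns (picture, depth): 384x512x3 uint8, red, green, blue; 384x512 float32, mm along the optical axis (not along the pixel's ray), 0 where there is no reading.
- ctrl.camera_params(name): a dict with "fovy" (degrees; the focal length in pixels is half the picture's height over the tangent of half this angle, whatever the lens; pixels are square), "cx", "cy" (the principal point, pixels), "view" (4x4, takes a point from world to camera coordinates). Camera axes: x right, y down, z forward; pixel columns grow to the right and rows downward; lengths in mm; the calibration is good to about 2 mm. A picture is of the moment at which its call begins. camera_params takes no time and is no camera call.
- ctrl.finish_job(): hands the job in, once; it reports no verdict.
Trained networks look in the newest picture that a camera, given by its name, has taken for a name from the list of things; names that differ only in an ending like _2 or _b are one class to them, and where a whole thing is asked for, a point or a joint stands for the part that bears it (a point fixed in the world has none). Each returns a list of dicts, best first, with "score" (0 to 1); they miss things now and then, are a little off and sometimes report something else, mostly with a low value. They report only what shows in the picture. A call takes as long as a camera call.
- ctrl.boxes_of(camera, query): "centre" ([x, y, z] in mm, in the coordinates of the camera as it stood for that picture, good to about 4 mm: the middle of the surface that is visible of it).
- ctrl.regions_of(camera, query): "mask" (384x512 bool, what is visible of it).
- ctrl.pinpoint(camera, query): "centre" ([x, y, z] in mm, in the coordinates of the camera as it stood for that picture, good to about 4 mm: a listed point, or the origin of a listed thing).
The state is a dict: "time_s": time; "joints": joint angles; "dq": joint speeds; "tau": joint torques, N m; "eef_pos": TCP position; "ee_rot": TCP orientation; "force": force on the tool from outside, world axes, zero at the start; "wrist_torque": the same for the moment, N m; "grip_width": opening from 0.0 (shut) to 1.0 (fully open).
Only numpy, scipy, OpenCV 4.12 (cv2) and the standard library are available. Lean on these libraries where they do the work, as an engineer would, in place of code of your own. Each camera call takes 0.05 s, during which the arm holds its last target.

## Working session

There is one attempt and no reset: what is moved stays moved. The work goes in short steps, Python scripts to look and compute and a tool call to move; the robot and the scene stay as the last step left them, time stands still between calls to the robot, and variables do not carry over. Pictures are saved under pics/ and viewed, and the job is handed in when it is done.

Besides the shell and the picture viewer there is one more tool, called after ">>>" as name(argument=value, ...), one argument or row to a line, values as JSON. drive_tool: Moves the arm, as the interface text tells. Its arguments: {"type":"object","properties":{"gripper":{"type":"array","items":{"type":"number"}},"offset":{"type":"array","items":{"type":"array","items":{"type":"number"}}},"turn":{"type":"array","items":{"type":"number"}},"force":{"type":"number"}},"required":["gripper","offset","turn"]}

```bash
mkdir -p pics
python3 - <<'E'
from rig import ctrl
import cv2,numpy as np
s=ctrl.sense(); print({k:np.round(v,3).tolist() for k,v in s.items()}, ctrl.grip_depth)
for n in("scene","top"):
    p,d=ctrl.capture(n); cv2.imwrite(f"pics/{n}0.png",p[:,:,::-1]); c=ctrl.camera_params(n);print(n,c)
    V=np.array(c["view"]);Vi=np.linalg.inv(V)
    for q in("tongs","squeeze_point","jaw_centre","test_cup","bat","kiln_shelf","setter_bare","cup_b"):
        for r in ctrl.pinpoint(n,q)[:4]: print(n,q,round(r["score"],2),np.round(Vi@np.append(r["centre"],1),1)[:3])
print(ctrl.sense()["time_s"])
E
```

```text
{'time_s': 0.0, 'joints': [1.05, 0.313, 1.498, 0.0, 1.331, -0.223], 'dq': [-0.0, -0.002, 0.0, 0.001, 0.001, -0.0], 'tau': [0.001, -41.224, -25.977, 0.0, 0.004, -0.0], 'eef_pos': [153.891, 501.595, 198.638], 'ee_rot': [-0.568, 0.569, 0.42, -0.421], 'force': [0.279, 0.825, 0.741], 'wrist_torque': [0.001, -0.048, 0.017], 'grip_width': 1.001} 18.700000000000003
scene {'fovy': 48.737985883097416, 'cx': 253.1785038336256, 'cy': 193.50911031689182, 'view': array([[-7.70167566e-01,  6.37828270e-01,  4.12534451e-03,
         4.45751593e+02],
       [ 4.63526123e-01,  5.64119984e-01, -6.83309722e-01,
        -1.88798158e+02],
       [-4.38161447e-01, -5.24350780e-01, -7.30116980e-01,
         1.17147324e+03],
       [ 0.00000000e+00,  0.00000000e+00,  0.00000000e+00,
         1.00000000e+00]])}
scene tongs 0.64 [ 4.444e+02 -3.027e+02 -1.000e-01]
scene squeeze_point 0.93 [ 445.  -299.5   51. ]
scene jaw_centre 0.62 [ 526.5 -307.1   14.4]
scene jaw_centre 0.23 [6.028e+02 2.400e+02 3.000e-01]
scene test_cup 0.66 [600.5 -93.4  14.9]
scene test_cup 0.65 [604.3 239.6  25.8]
scene bat 0.87 [ 607.9 -1
[... 325 characters left out ...]
, -9.99966841e-01,  5.73481124e-03,
        -3.06036282e+01],
       [-9.86883982e-01, -6.63107924e-03, -1.61294872e-01,
         5.29637486e+02],
       [ 1.61327551e-01, -4.72703535e-03, -9.86889597e-01,
         9.23117243e+02],
       [ 0.00000000e+00,  0.00000000e+00,  0.00000000e+00,
         1.00000000e+00]])}
top squeeze_point 0.73 [ 445.5 -305.1   53. ]
top squeeze_point 0.58 [658.7 169.   23.6]
top jaw_centre 0.64 [ 525.9 -308.3   19.2]
top test_cup 0.75 [597.6 -92.1  17.3]
top test_cup 0.25 [ 612.3 -102.5   -3.8]
top bat 0.59 [ 611.6 -103.9    2.1]
top kiln_shelf 0.95 [ 6.001e+02  2.408e+02 -6.000e-01]
top setter_bare 0.55 [657.3 169.2  21.9]
top cup_b 0.72 [602.5 240.2  30.5]
0.9
```

View pics/scene0.png

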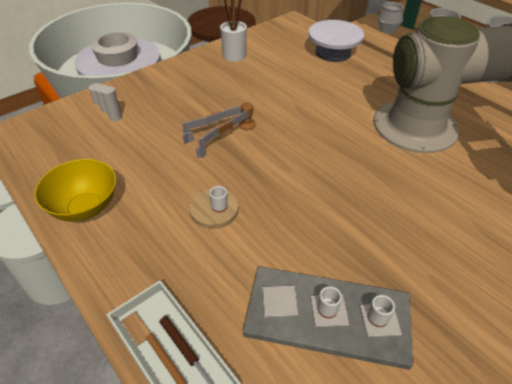

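View pics/top0.png

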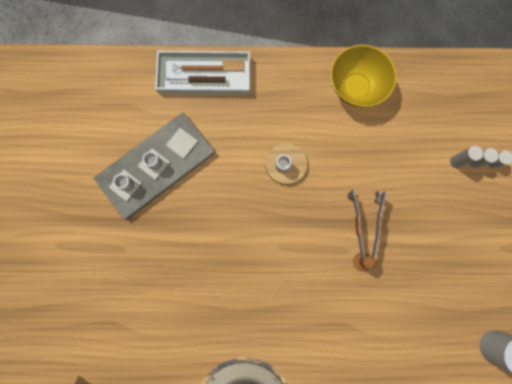

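Both views show the tongs standing (top about (367,225)), the cup on the bat (285,162), and the bare tile (181,143) at the end of the row. The detections agree with this. Next I'll refine the poses from depth.

```bash
cat > h.py <<'E'
from rig import ctrl
import cv2,numpy as np
def cloud(n,d):
    c=ctrl.camera_params(n);f=192/np.tan(np.radians(c["fovy"]/2))
    v,u=np.mgrid[0:384,0:512]
    P=np.stack([(u-c["cx"])/f*d,(v-c["cy"])/f*d,d,np.ones_like(d)],-1)
    return (P@np.linalg.inv(np.array(c["view"])).T)[...,:3]
def circ(p):
    A=np.c_[2*p[:,:2],np.ones(len(p))];b=(p[:,:2]**2).sum(1)
    s=np.linalg.lstsq(A,b,rcond=None)[0];return s[:2],np.sqrt(s[2]+s[0]**2+s[1]**2)
E
python3 - <<'E'
from h import *
s=ctrl.sense();w,x,y,z=s["ee_rot"]
from scipy.spatial.transform import Rotation as R
print(np.round(R.from_quat([x,y,z,w]).as_matrix(),3))
for n in("scene","top"):
    p,d=ctrl.capture(n);W=cloud(n,d);X,Y,Z=W[...,0],W[...,1],W[...,2];ok=d>0
    bench=ok&(X>300)&(X<450)&(abs(Y)<100);print(n,"bench z",np.median(Z[bench]))
    t=ok&(X>320)&(X<570)&(Y>-380)&(Y<-230)&(Z>10)
    q=W[t];print("tongs n",len(q),q.min(0).round(),q.max(0).round())
    for a in range(330,560,15):
        m=q[(q[:,0]>=a)&(q[:,0]<a+15)&(q[:,2]>25)]
        if len(m):
            mid=(m[:,1].min()+m[:,1].max())/2; print(a+7,len(m),np.round([m[:,1].min(),m[:,1].max(),mid,m[:,2].max()],1))
    for nm,c,zz in(("test",(599,-93),45),("b",(603,240),58),("c",(543,303),58)):
        m=W[ok&(np.hypot(X-c[0],Y-c[1])<35)&(Z>zz)];
        print(nm,len(m),m[:,2].max().round(1),circ(m))
    m=W[ok&(np.hypot(X-608,Y+104)<70)&(Z>9)&(Z<22)];print("bat z",np.median(m[:,2]),cv2.minEnclosingCircle(m[:,:2].astype(np.float32)))
    for r in ctrl.regions_of(n,"setter_bare")[:2]:
        m=W[r["mask"]&ok];print("tile",r["score"],np.median(m[:,2]),cv2.minAreaRect(m[:,:2].astype(np.float32)),m.mean(0))
    for r in ctrl.regions_of(n,"kiln_shelf")[:1]:
        m=W[r["mask"]&ok];print("shelf",r["score"],np.median(m[:,2]),cv2.minAreaRect(m[m[:,2]<30][:,:2].astype(np.float32)))
E
```

```text
[[ 0.293 -0.    -0.956]
 [ 0.956 -0.     0.293]
 [-0.    -1.     0.   ]]
scene bench z -0.7758358981130868
tongs n 1220 [ 344. -347.   10.] [ 539. -260.   69.]
337 2 [-296.2 -293.1 -294.7   65.5]
352 66 [-306.8 -278.3 -292.5   67. ]
367 112 [-314.5 -280.1 -297.3   68.8]
382 68 [-317.1 -278.1 -297.6   61.7]
397 72 [-319.1 -276.7 -297.9   60.1]
412 74 [-323.9 -274.  -298.9   60.5]
427 78 [-327.7 -271.  -299.3   62.7]
442 84 [-328.8 -268.8 -298.8   62.1]
457 91 [-332.3 -269.5 -300.9   62.6]
472 89 [-335.5 -267.9 -301.7   63.7]
487 79 [-337.3 -269.3 -303.3   60.2]
502 84 [-342.4 -266.  -304.2   61.2]
517 117 [-346.6 -261.4 -304.    60.1]
532 65 [-347.1 -260.2 -303.6   60. ]
test 211 63.5 (array([601.87799909, -90.60401511]), np.float64(17.013671658935298))
b 283 76.2 (array([604.69805929, 239.31637278]), np.float64(16.959957253711956))
c 316 76.2 (array([548.05421894, 307.28313643]), np.float64(17.010249387230274))
bat z 15.048102876947041 ((609.98388671875, -102.16606140136719), 56.1919059753418)
tile 0.83 27.25077744459668 ((655.7283325195312, 171.16424560546875), (64.94953155517578, 6
[... 743 characters left out ...]
 [-347.  -264.3 -305.7   63.3]
532 37 [-347.1 -264.2 -305.6   63.2]
test 105 65.8 (array([601.06719954, -92.74922175]), np.float64(16.971124231880626))
b 125 78.7 (array([603.7917449 , 236.48079945]), np.float64(16.995560094905326))
c 134 80.3 (array([547.39840032, 304.35809202]), np.float64(17.079782462466298))
bat z 16.185819566522923 ((609.8705444335938, -104.10894012451172), 55.49638748168945)
tile 0.6 28.408432159742404 ((660.7445068359375, 171.7661895751953), (64.4299545288086, 61.645294189453125), 52.37723159790039) [658.78673711 171.22773802  28.24531612]
shelf 0.85 22.17631659829567 ((606.267822265625, 243.36386108398438), (150.69778442382812, 289.6096496582031), 38.746482849121094)
```

>>> drive_tool(
  gripper=[0,0,0,0,0,0,0,0,0,0,0,0,0,0,0,0],
  offset=[
    [-0.0213,0,-0.0161],
    [-0.0213,0,-0.0161],
    [-0.0213,0,-0.0161],
    [-0.0213,0,-0.0161],
    [-0.0213,0,-0.0161],
    [-0.0213,0,-0.0161],
    [-0.0213,0,-0.0161],
    [-0.0213,0,-0.0161],
    [-0.0213,0,-0.0161],
    [-0.0213,0,-0.0161],
    [-0.0213,0,-0.0161],
    [-0.0213,0,-0.0161],
    [-0.0213,0,-0.0161],
    [-0.0213,0,-0.0161],
    [-0.0213,0,-0.0161],
    [-0.0213,0,-0.0161],
  ],
  turn=[0,0,0,0,0,0,0,0,0,0,0,0,0,0,0,0],
  force=20,
)

```text
time_s: 2.53
eef_pos: [300.5, 99.2, 199.4]
ee_rot: [-0.568, 0.569, 0.421, -0.42]
force: [1.1, 0.9, 0.8]
grip_width: 0.997
```

>>> drive_tool(
  gripper=[0,0,0,0,0,0,0,0,0,0,0,0,0,0,0,0,0,0,0],
  offset=[
    [-0.0213,0,-0.0161],
    [-0.0213,0,-0.0161],
    [-0.0213,0,-0.0161],
    [-0.0213,0,-0.0161],
    [-0.0213,0,-0.0161],
    [-0.0213,0,-0.0161],
    [-0.0213,0,-0.0161],
    [-0.0213,0,-0.0161],
    [-0.0213,0,-0.0161],
    [-0.0213,0,-0.0161],
    [-0.0213,0,-0.0161],
    [-0.0213,0,-0.0161],
    [-0.0213,0,-0.0161],
    [-0.0213,0,-0.0161],
    [-0.0213,0,-0.0161],
    [-0.0213,0,-0.0161],
    [0,0,0],
    [0,0,0],
    [0,0,0],
  ],
  turn=[0,0,0,0,0,0,0,0,0,0,0,0,0,0,0,0,-7.1,-7.1,0],
)

```text
time_s: 4.12
eef_pos: [446.5, -301.2, 198.9]
ee_rot: [0.512, -0.511, -0.488, 0.488]
force: [0.9, -0.8, -0.2]
grip_width: 1.004
```

>>> drive_tool(
  gripper=[0,0,0,0,0,0,0,0,0,0],
  offset=[
    [0,0.022,0],
    [0,0.022,0],
    [0,0.022,0],
    [0,0.022,0],
    [0,0.022,0],
    [0,0.022,0],
    [0,0.02,0],
    [0,0.013,0],
    [0,0.008,0],
    [0,0,0],
  ],
  turn=[0,0,0,0,0,0,0,0,0,0],
)

```text
time_s: 4.95
eef_pos: [446.1, -300.2, 25.0]
ee_rot: [0.514, -0.512, -0.487, 0.487]
force: [-0.7, 0.8, -0.1]
grip_width: 1.001
```

Run:
```python
from h import *
p,d=ctrl.capture("scene"); cv2.imwrite("pics/s1.png",cv2.resize(p[60:220,120:340,::-1],None,fx=3,fy=3))
print(ctrl.sense()["joints"],ctrl.sense()["force"])
```

```text
[-8.10359779e-01  5.41086747e-01  1.65390550e+00 -5.39281080e-05
  9.47186644e-01 -2.32939726e+00] [-0.29899536 -0.23986722  0.42913286]
```

View pics/s1.png

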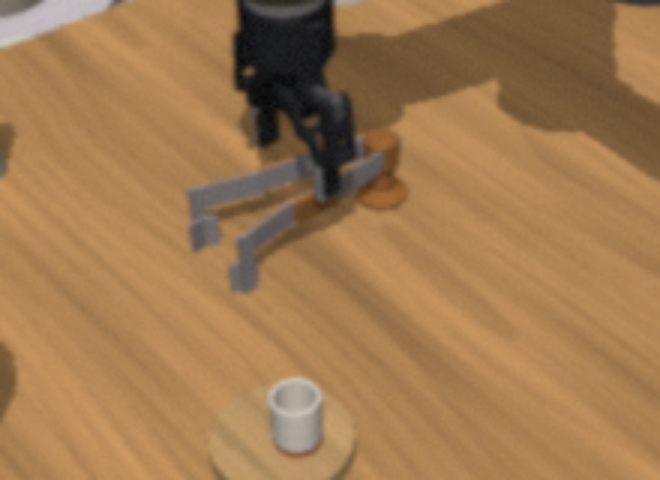

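```bash
cat >> h.py <<'E'
def proj(n,P):
    c=ctrl.camera_params(n);f=192/np.tan(np.radians(c["fovy"]/2));P=np.atleast_2d(P)
    q=np.c_[P,np.ones(len(P))]@np.array(c["view"]).T
    return np.c_[q[:,0]/q[:,2]*f+c["cx"],q[:,1]/q[:,2]*f+c["cy"]]
def tongs(o,yaw,L):
    c,s=np.cos(yaw),np.sin(yaw);L=np.atleast_2d(np.array(L,float))
    return np.c_[o[0]+c*L[:,0]-s*L[:,1],o[1]+s*L[:,0]+c*L[:,1],o[2]+L[:,2]]
E
python3 - <<'E'
from h import *
L=[(-90,0,66),(-90,0,0),(-23,29,61),(23,29,61),(23,29,37),(-23,29,37),(23,-29,61),(-23,-29,61),(92,45,0),(92,-45,0),(68,45,0)]
p=cv2.imread("pics/scene0.png");p=cv2.resize(p[60:220,120:340],None,fx=3,fy=3)
for u,v in proj("scene",tongs((446,-300.5,0),-.05,L)): cv2.circle(p,(int((u-120)*3),int((v-60)*3)),3,(0,255,0),-1)
cv2.imwrite("pics/o1.png",p)
p=cv2.imread("pics/top0.png");p=cv2.resize(p[170:290,300:440],None,fx=5,fy=5)
for u,v in proj("top",tongs((446,-300.5,0),-.05,L)): cv2.circle(p,(int((u-300)*5),int((v-170)*5)),3,(0,255,0),-1)
cv2.imwrite("pics/o2.png",p)
E
```

```text
(no output)
```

View pics/o1.png

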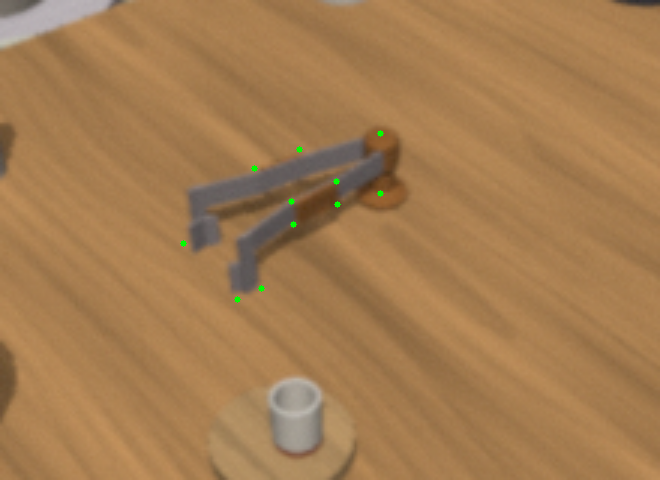

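View pics/o2.png

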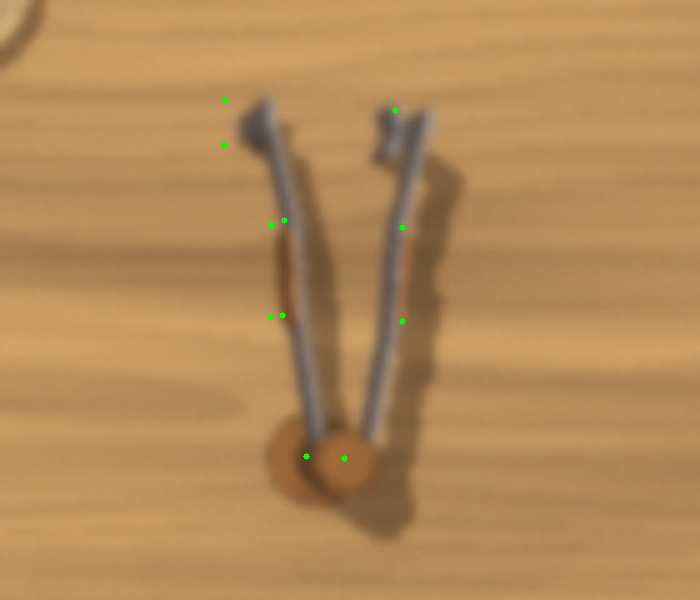

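>>> drive_tool(
  gripper=[0.38,0.38,0.38,0.38,0.38,0.38,0.38,0.38],
  offset=[
    [0,0,0],
    [0,0,0],
    [0,0,0],
    [0,0,0],
    [0,0,0],
    [0,0,0],
    [0,0,0],
    [0,0,0],
  ],
  turn=[0,0,0,0,0,0,0,0],
  force=20,
)

```text
time_s: 5.67
eef_pos: [446.6, -300.9, 26.2]
ee_rot: [-0.512, 0.512, 0.487, -0.487]
force: [0.7, 0.1, 0.3]
grip_width: 0.616
```

>>> drive_tool(
  gripper=[0.38,0.38,0.38,0.38,0.38,0.38,0.38,0.38,0.38,0.38],
  offset=[
    [0,-0.004,0],
    [0,-0.008,0],
    [0,-0.012,0],
    [0,-0.016,0],
    [0,-0.016,0],
    [0,-0.016,0],
    [0,-0.016,0],
    [0,-0.012,0],
    [0,0,0],
    [0,0,0],
  ],
  turn=[0,0,0,0,0,0,0,0,0,0],
)

```text
time_s: 6.5
eef_pos: [446.7, -301.0, 126.8]
ee_rot: [-0.512, 0.513, 0.487, -0.487]
force: [-0.1, -0.1, 0.3]
grip_width: 0.621
```

Run:
```python
from h import *
s=ctrl.sense();e=s["eef_pos"];print(e,s["force"],s["grip_width"])
o=(e[0],e[1],100)
L=[(-90,0,66),(-90,0,0),(-23,26,61),(23,26,61),(23,26,37),(-23,26,37),(92,40,0),(92,-40,0),(68,40,0)]
p,d=ctrl.capture("scene");p=p[:,:,::-1];p=cv2.resize(p[40:200,120:340],None,fx=3,fy=3)
for u,v in proj("scene",tongs(o,-.05,L)): cv2.circle(p,(int((u-120)*3),int((v-40)*3)),3,(0,255,0),-1)
cv2.imwrite("pics/o3.png",p)
W=cloud("scene",d);m=(d>0)&(W[...,0]<570)&(W[...,0]>300)&(W[...,1]>-390)&(W[...,1]<-240)&(W[...,2]>85)&(W[...,2]<170)
q=W[m];
for a in range(330,560,15):
    k=q[(q[:,0]>=a)&(q[:,0]<a+15)]
    if len(k):print(a+7,len(k),np.round([k[:,1].min(),k[:,1].max(),k[:,2].min(),k[:,2].max()],1))
p,d=ctrl.capture("top")
W=cloud("top",d);m=(d>0)&(W[...,0]<570)&(W[...,0]>300)&(W[...,1]>-390)&(W[...,1]<-240)&(W[...,2]>85)&(W[...,2]<170)
q=W[m];print()
for a in range(330,560,15):
    k=q[(q[:,0]>=a)&(q[:,0]<a+15)]
    if len(k):print(a+7,len(k),np.round([k[:,1].min(),k[:,1].max(),k[:,2].min(),k[:,2].max()],1))
for n in("scene","top"):
  Vi=np.linalg.inv(ctrl.camera_params(n)["view"])
  for qn in("tongs","jaw_centre","squeeze_point"):
    for r in ctrl.pinpoint(n,qn)[:1]: print(n,qn,round(r["score"],2),np.round(Vi@np.append(r["centre"],1),1)[:3])
```

```text
[ 446.73037952 -300.98190155  126.75168899] [-0.12327158 -0.12694775  0.31651937] 0.6208160603079778
427 1 [-328.8 -328.8  165.8  165.8]
442 21 [-328.3 -260.7  162.1  169.8]
457 21 [-332.9 -261.7  161.   169.9]

scene tongs 0.67 [ 4.466e+02 -3.033e+02  2.000e-01]
scene jaw_centre 0.9 [ 525.7 -309.7   14.4]
scene squeeze_point 0.9 [ 442.6 -296.8   48.2]
top tongs 0.56 [ 442.6 -301.8   -2.4]
top jaw_centre 0.87 [ 527.4 -305.8   18.2]
top squeeze_point 0.68 [ 446.6 -300.3   49.5]
```

View pics/o3.png

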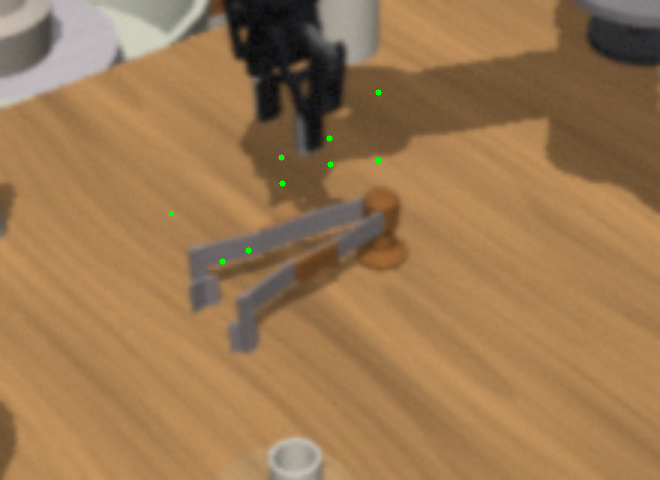

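The picture shows that the tongs stayed on the bench at (290,260) in the crop. The pinch was too wide, so I'll go back down and close further.

>>> drive_tool(
  gripper=[0.2,0.2,0.2,0.2,0.2,0.2,0.2,0.2],
  offset=[
    [0,0.016,0],
    [0,0.02,0],
    [0,0.02,0],
    [0,0.02,0],
    [0,0.014,0],
    [0,0.01,0],
    [0,0,0],
    [0,0,0],
  ],
  turn=[0,0,0,0,0,0,0,0],
)

```text
time_s: 7.57
eef_pos: [446.7, -300.9, 26.3]
ee_rot: [0.512, -0.512, -0.487, 0.487]
force: [0.4, -0.3, 0.3]
grip_width: 0.796
```

>>> drive_tool(
  gripper=[0.4,0.4,0.4,0.4,0.43,0.43,0.43],
  offset=[
    [0,0,0],
    [0,0,0],
    [0,0,0],
    [0,0,0],
    [0,0,0],
    [0,0,0],
    [0,0,0],
  ],
  turn=[0,0,0,0,0,0,0],
)

```text
time_s: 8.15
eef_pos: [446.6, -300.9, 26.3]
ee_rot: [-0.512, 0.512, 0.487, -0.487]
force: [0.1, -0.4, -0.2]
grip_width: 0.568
```

```bash
cat >> h.py <<'E'
def look(tag,r=(40,200,120,340),rt=(170,290,300,440)):
    print(ctrl.sense()["time_s"],ctrl.sense()["grip_width"],ctrl.sense()["eef_pos"],ctrl.sense()["force"])
    p,d=ctrl.capture("scene");p2,d2=ctrl.capture("top")
    a=cv2.resize(p[r[0]:r[1],r[2]:r[3],::-1],(400*(r[3]-r[2])//(r[1]-r[0])*1,400))
    b=cv2.resize(p2[rt[0]:rt[1],rt[2]:rt[3],::-1],(400*(rt[3]-rt[2])//(rt[1]-rt[0]),400))
    im=np.hstack([a,b]); s=min(1,800/im.shape[1]); im=cv2.resize(im,None,fx=s,fy=s); cv2.imwrite(f"pics/{tag}.png",im)
    return d,d2
E
python3 -c "
from h import *
look('g1')"
```

```text
8.15 0.5675201107737139 [ 446.60773642 -300.88778667   26.26931264] [ 0.0577014  -0.381873   -0.17023189]
```

View pics/g1.png

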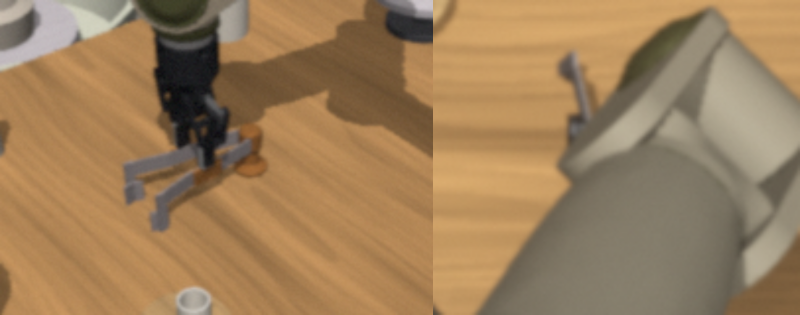

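```bash
cat >> h.py <<'E'
def jaws(x0=500,x1=545,yc=-304,zlo=10,zhi=70):
    p,d=ctrl.capture("scene");W=cloud("scene",d)
    m=(d>0)&(W[...,0]>x0)&(W[...,0]<x1)&(abs(W[...,1]-yc)<60)&(W[...,2]>zlo)&(W[...,2]<zhi);q=W[m]
    l=q[q[:,1]>yc];r=q[q[:,1]<yc];f=lambda a:np.round([np.median(a[:,1]),a[:,1].min(),a[:,1].max(),a[:,2].min(),a[:,2].max()],1)
    print("L",f(l),"R",f(r),"gap med",np.median(l[:,1])-np.median(r[:,1]))
E
python3 -c "
from h import *
jaws()"
```

```text
L [-265.7 -274.4 -261.7   10.1   61.1] R [-339.1 -348.2 -330.8   10.3   59.9] gap med 73.41566552573056
```

>>> drive_tool(
  gripper=[0.5,0.5,0.5,0.5],
  offset=[
    [0,0,0],
    [0,0,0],
    [0,0,0],
    [0,0,0],
  ],
  turn=[0,0,0,0],
)

```text
time_s: 8.63
eef_pos: [447.1, -300.1, 27.2]
ee_rot: [0.512, -0.512, -0.488, 0.487]
force: [-0.1, 6.7, 12.2]
grip_width: 0.501
```

```bash
python3 -c "
from h import *
jaws()"
```

```text
L [-266.3 -275.4 -262.    10.1   61.4] R [-339.4 -348.9 -331.4   10.1   60.5] gap med 73.11987937654601
```

Run:
```python
from h import *
p,d=ctrl.capture("scene");cv2.imwrite("pics/g2.png",cv2.resize(p[70:150,170:270,::-1],None,fx=7,fy=7,interpolation=cv2.INTER_CUBIC))
W=cloud("scene",d)
m=(d>0)&(abs(W[...,0]-446)<14)&(abs(W[...,1]+300)<70)&(W[...,2]<110)&(W[...,2]>15)
for v in range(384):
    us=np.where(m[v])[0]
    if len(us): print(v,[(int(u),*W[v,u].round().astype(int).tolist()) for u in us[::3]])
```

```text
96 [(203, 457, -347, 109)]
97 [(204, 456, -345, 106)]
98 [(212, 445, -325, 109)]
99 [(207, 457, -330, 109), (213, 443, -323, 106)]
100 [(207, 460, -326, 109), (211, 449, -324, 105), (214, 442, -321, 104)]
101 [(207, 458, -329, 104), (210, 453, -322, 105), (213, 446, -320, 103)]
102 [(208, 456, -328, 100), (211, 451, -321, 102), (214, 442, -322, 98)]
103 [(209, 455, -325, 99), (212, 447, -323, 96), (215, 440, -320, 95)]
104 [(209, 457, -323, 97), (212, 449, -321, 95), (215, 441, -320, 92)]
105 [(209, 457, -323, 94), (212, 449, -321, 92), (215, 441, -320, 89)]
106 [(209, 459, -321, 93), (212, 450, -320, 90), (215, 441, -320, 86)]
107 [(209, 456, -325, 87), (212, 451, -319, 87), (215, 442, -318, 84)]
108 [(209, 455, -327, 82), (212, 450, -321, 83), (215, 440, -322, 79)]
109 [(209, 457, -325, 81), (212, 451, -319, 82), (215, 442, -319, 78)]
110 [(209, 456, -326, 77), (212, 451, -320, 78), (215, 442, -319, 75), (220, 460, -271, 109)]
111 [(209, 457, -326, 74), (212, 451, -320, 75), (215, 441, -322, 69), (219, 460, -276, 104)]
112 [(209, 455, -329, 69), (212, 452, -319, 73), (215, 443, -31
[... 1329 characters left out ...]
3, 75), (228, 442, -265, 68)]
123 [(220, 459, -275, 67), (223, 455, -268, 70), (226, 449, -264, 69)]
124 [(221, 459, -272, 66), (225, 448, -271, 61), (228, 436, -274, 53)]
125 [(220, 460, -275, 61), (223, 455, -268, 63), (226, 441, -275, 52), (229, 434, -273, 50)]
126 [(221, 460, -271, 61), (224, 448, -274, 53), (227, 439, -275, 48)]
127 [(221, 459, -272, 57), (224, 449, -273, 51), (227, 440, -273, 46)]
128 [(221, 459, -273, 53), (224, 449, -274, 47), (227, 439, -275, 41)]
129 [(221, 458, -274, 49), (224, 451, -272, 46), (227, 441, -272, 41)]
130 [(222, 457, -273, 45), (225, 447, -272, 41)]
131 [(221, 459, -274, 43), (224, 451, -272, 40)]
132 [(221, 459, -274, 40)]
133 [(221, 460, -273, 37)]
```

View pics/g2.png

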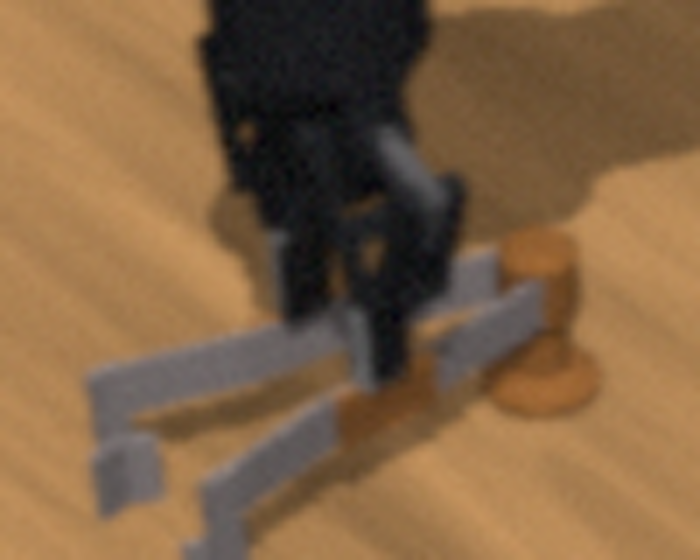

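The zoomed picture shows the fingertips at about z = 62, resting on top of the arms (black tip at crop (380,385), with the brown pad visible below it). So at this opening the tips sit about 34 mm above the reported TCP. I'll raise, open, and look at the open fingers before going lower.

>>> drive_tool(
  gripper=[0.5,0.3,0,0,0,0],
  offset=[
    [0,-0.015,0],
    [0,-0.015,0],
    [0,0,0],
    [0,0,0],
    [0,0,0],
    [0,0,0],
  ],
  turn=[0,0,0,0,0,0],
)

```text
time_s: 9.23
eef_pos: [446.2, -300.5, 55.3]
ee_rot: [0.513, -0.512, -0.487, 0.487]
force: [-0.5, 0.2, 0.1]
grip_width: 1.0
```

Run:
```python
from h import *
s=ctrl.sense();print(s["eef_pos"],s["force"],s["grip_width"],s["joints"])
p,d=ctrl.capture("scene");cv2.imwrite("pics/g3.png",cv2.resize(p[50:150,150:270,::-1],None,fx=6,fy=6,interpolation=cv2.INTER_CUBIC))
W=cloud("scene",d)
m=(d>0)&(abs(W[...,0]-446)<14)&(abs(W[...,1]+300)<75)&(W[...,2]<130)&(W[...,2]>66)
q=W[m]
for a in range(-375,-225,5):
    k=q[(q[:,1]>=a)&(q[:,1]<a+5)]
    if len(k): print(a,len(k),k[:,2].min().round(),k[:,2].max().round())
```

```text
[ 446.21051461 -300.53921351   55.27694056] [-0.53671813  0.2285115   0.12846822] 1.000355437796653 [-8.10638300e-01  4.98014812e-01  1.63285076e+00 -6.00792122e-06
  1.01226338e+00 -2.33140064e+00]
-350 6 103.0 128.0
-345 72 99.0 130.0
-340 12 103.0 127.0
-260 4 104.0 126.0
-255 12 100.0 130.0
-250 28 101.0 129.0
-245 31 107.0 129.0
-240 2 114.0 118.0
```

View pics/g3.png

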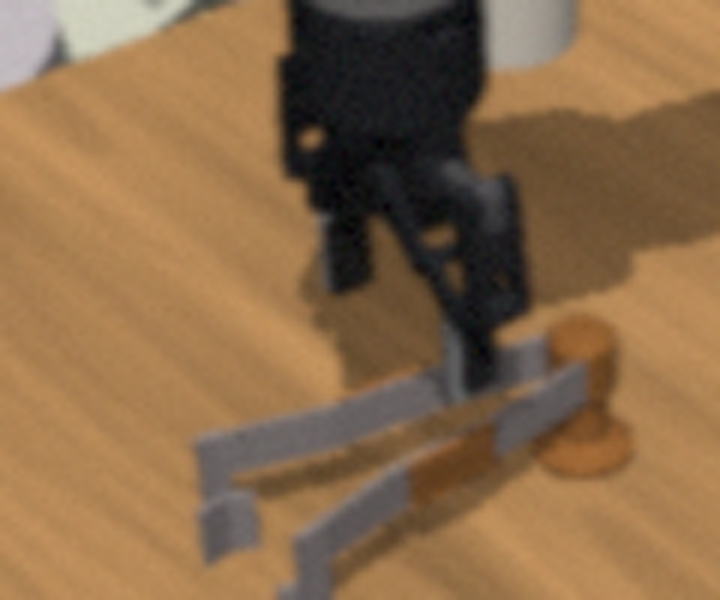

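The open fingers measure 85 mm apart as specified, with tips at z ≈ 100 for TCP z = 55. That confirms the offset (44 mm open, 34 mm half closed). I'll descend in two guarded steps.

>>> drive_tool(
  gripper=[0,0,0,0,0,0],
  offset=[
    [0,0.012,0],
    [0,0.012,0],
    [0,0.01,0],
    [0,0.008,0],
    [0,0.006,0],
    [0,0,0],
  ],
  turn=[0,0,0,0,0,0],
)

```text
time_s: 9.78
eef_pos: [446.1, -300.4, 6.9]
ee_rot: [0.513, -0.512, -0.487, 0.487]
force: [-0.0, -0.8, 0.3]
grip_width: 1.0
```

>>> drive_tool(
  gripper=[0,0,0],
  offset=[
    [0,0.005,0],
    [0,0.004,0],
    [0,0,0],
  ],
  turn=[0,0,0],
)

```text
time_s: 10.03
eef_pos: [446.4, -300.7, -1.3]
ee_rot: [0.513, -0.512, -0.487, 0.487]
force: [-0.3, -1.6, 0.1]
grip_width: 0.999
```

>>> drive_tool(
  gripper=[0.25,0.3,0.3,0.38,0.38,0.38],
  offset=[
    [0,0,0],
    [0,0,0],
    [0,0,0],
    [0,0,0],
    [0,0,0],
    [0,0,0],
  ],
  turn=[0,0,0,0,0,0],
)

```text
time_s: 10.53
eef_pos: [447.4, -301.7, 0.3]
ee_rot: [-0.511, 0.513, 0.487, -0.487]
force: [0.3, 0.3, 5.7]
grip_width: 0.62
```

Run:
```python
from h import *
s=ctrl.sense();print(s["eef_pos"],s["force"],s["grip_width"])
p,d=ctrl.capture("scene");cv2.imwrite("pics/g4.png",cv2.resize(p[50:150,150:270,::-1],None,fx=6,fy=6,interpolation=cv2.INTER_CUBIC))
jaws()
```

```text
[ 4.47424530e+02 -3.01671037e+02  3.42853623e-01] [0.28387123 0.34464968 5.73029162] 0.6204373101831925
L [-268.3 -278.1 -263.3   10.6   61.1] R [-331.4 -340.3 -321.7   10.    60.8] gap med 63.0641368554941
```

View pics/g4.png

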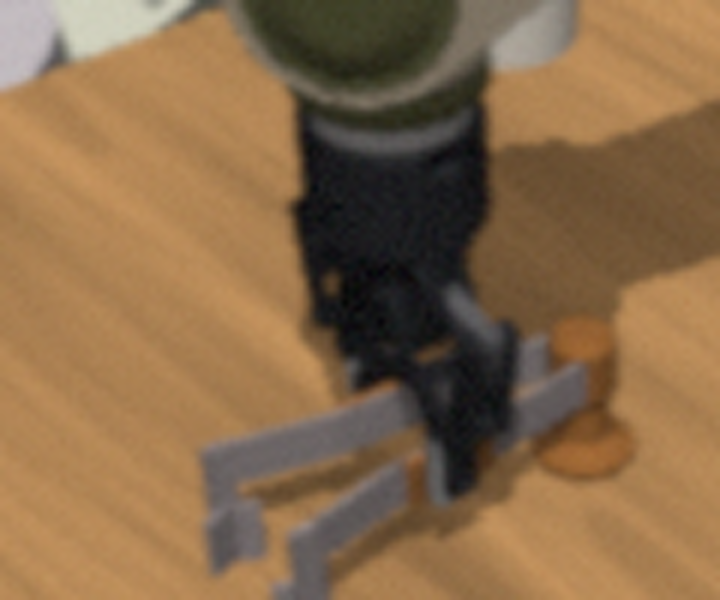

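>>> drive_tool(
  gripper=[0.38,0.38,0.38,0.38,0.38,0.38,0.38,0.38,0.38,0.38,0.38,0.38],
  offset=[
    [0,-0.003,0],
    [0,-0.005,0],
    [0,-0.008,0],
    [0,-0.012,0],
    [0,-0.012,0],
    [0,-0.012,0],
    [0,-0.012,0],
    [0,-0.012,0],
    [0,-0.012,0],
    [0,-0.008,0],
    [0,-0.004,0],
    [0,0,0],
  ],
  turn=[0,0,0,0,0,0,0,0,0,0,0,0],
)

```text
time_s: 11.63
eef_pos: [446.8, -301.1, 100.0]
ee_rot: [-0.512, 0.513, 0.487, -0.487]
force: [0.2, 1.0, -1.7]
grip_width: 0.62
```

```bash
cat >> h.py <<'E'
def model(tag,o,yaw,half,r,pitch=0,zs=4):
    L=[(-90,0,66),(-90,0,0),(-23,26,61),(23,26,61),(23,26,37),(-23,26,37),(92,half,0),(92,-half,0),(68,half,0),(68,-half,0),(92,half,30),(92,-half,30)]
    ims=[]
    for n,rr in zip(("scene","top"),r):
        p,d=ctrl.capture(n);p=cv2.resize(p[rr[0]:rr[1],rr[2]:rr[3],::-1],None,fx=zs,fy=zs)
        for u,v in proj(n,tongs(o,yaw,L)): cv2.circle(p,(int((u-rr[2])*zs),int((v-rr[0])*zs)),2,(0,255,0),-1)
        cv2.imwrite(f"pics/{tag}_{n}.png",p)
        Vi=np.linalg.inv(ctrl.camera_params(n)["view"])
        for qn in("jaw_centre","squeeze_point"):
            for k in ctrl.pinpoint(n,qn)[:1]: print(n,qn,round(k["score"],2),np.round(Vi@np.append(k["centre"],1),1)[:3])
E
python3 - <<'E'
from h import *
s=ctrl.sense();e=s["eef_pos"];print(e,s["force"],s["grip_width"],s["time_s"])
model("m1",(446.5,-301,100),-.05,40,((30,180,130,290),(150,290,290,450)))
E
```

```text
[ 446.80112    -301.07437159  100.03971012] [ 0.15439108  0.97269938 -1.72605945] 0.6196542113947512 11.6333
scene jaw_centre 0.84 [ 527.9 -305.   110.9]
scene squeeze_point 0.64 [ 445.9 -300.   148.8]
top jaw_centre 0.74 [ 525.9 -303.5  117. ]
```

View pics/m1_scene.png

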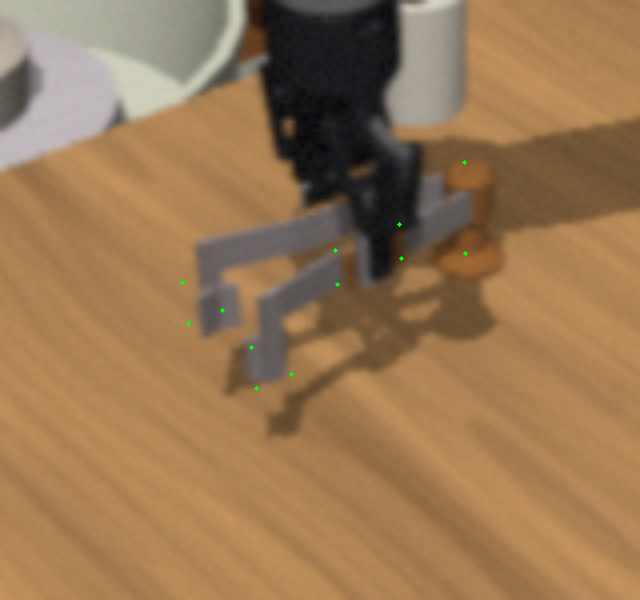

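View pics/m1_top.png

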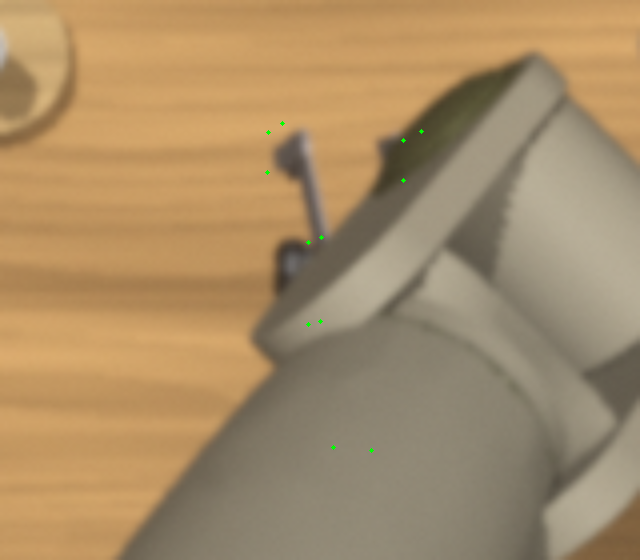

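>>> drive_tool(
  gripper=[0.38,0.38,0.38,0.38,0.38,0.38,0.38,0.38,0.38,0.38,0.38,0.38,0.38,0.38,0.38],
  offset=[
    [0.006,0,-0.0018],
    [0.012,0,-0.0035],
    [0.018,0,-0.0053],
    [0.0207,0,-0.0061],
    [0.0207,0,-0.0061],
    [0.0207,0,-0.0061],
    [0.0207,0,-0.0061],
    [0.0207,0,-0.0061],
    [0.0207,0,-0.0061],
    [0.0207,0,-0.0061],
    [0.018,0,-0.0053],
    [0.012,0,-0.0035],
    [0.006,0,-0.0018],
    [0,0,0],
    [0,0,0],
  ],
  turn=[0,0,0,0,0,0,0,0,0,0,0,0,0,0,0],
)

```text
time_s: 13.18
eef_pos: [521.1, -87.6, 99.1]
ee_rot: [-0.512, 0.512, 0.487, -0.488]
force: [-0.3, -0.0, -0.7]
grip_width: 0.624
```

Run:
```python
from h import *
s=ctrl.sense();e=s["eef_pos"];print(e,s["ee_rot"],s["grip_width"],s["time_s"])
model("m2",(e[0],e[1],e[2]),-.05,36,((80,240,130,290),(110,250,210,370)))
d=ctrl.capture("scene")[1];W=cloud("scene",d)
for z0,z1 in((50,64),):
    m=W[(d>0)&(np.hypot(W[...,0]-601,W[...,1]+92)<35)&(W[...,2]>z0-2)&(W[...,2]<z1+2)];print(len(m),circ(m) if len(m)>5 else 0)
```

```text
[521.13518025 -87.5837762   99.12234141] [-0.51225128  0.51226764  0.48733607 -0.48752851] 0.6238609399114857 13.1833
scene jaw_centre 0.6 [600.3 -92.6 113.6]
scene squeeze_point 0.56 [520.3 -82.9 147.9]
168 (array([601.86055992, -90.63580477]), np.float64(17.059675065130964))
```

View pics/m2_scene.png

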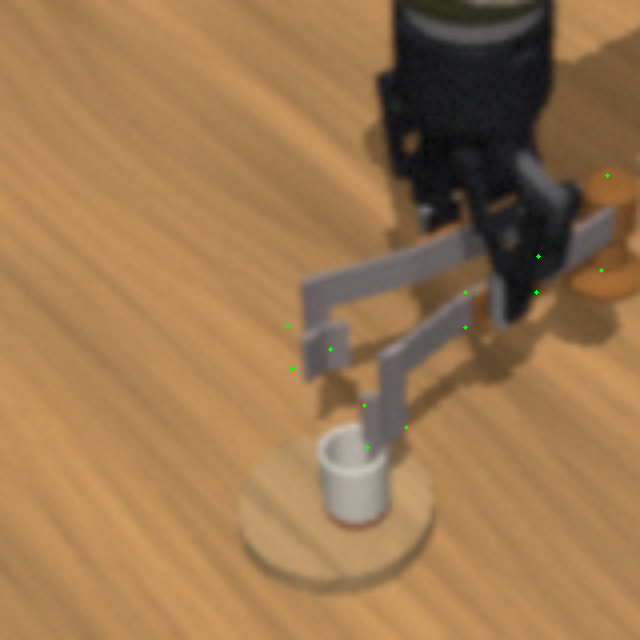

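View pics/m2_top.png

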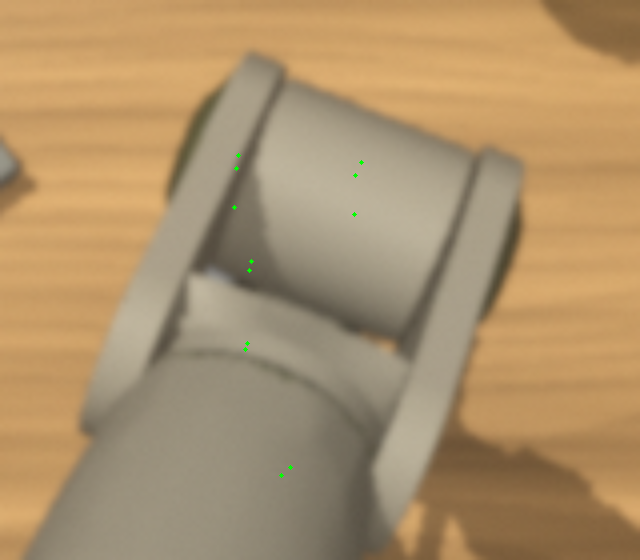

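>>> drive_tool(
  gripper=[0.38,0.38,0.38,0.38,0.38],
  offset=[
    [0,0.01,0],
    [0,0.014,0],
    [0,0.01,0],
    [0,0.006,0],
    [0,0,0],
  ],
  turn=[0,0,0,0,0],
)

```text
time_s: 13.95
eef_pos: [520.4, -87.1, 57.6]
ee_rot: [0.513, -0.511, -0.487, 0.488]
force: [0.0, 0.5, -1.7]
grip_width: 0.621
```

Run:
```python
from h import *
s=ctrl.sense();print(s["eef_pos"],s["force"],s["time_s"])
p,d=ctrl.capture("scene");cv2.imwrite("pics/c1.png",cv2.resize(p[120:230,170:290,::-1],None,fx=5,fy=5,interpolation=cv2.INTER_CUBIC))
```

```text
[520.43876145 -87.14500554  57.60075209] [ 0.04022914  0.54480962 -1.72443996] 13.95
```

View pics/c1.png

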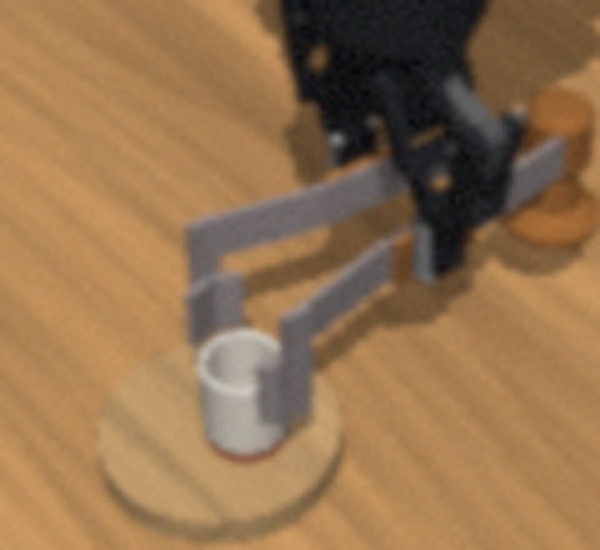

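The jaws straddle the cup (crop (215,305) and (285,385), cup at (240,390)) with no contact force. Down the rest of the way.

>>> drive_tool(
  gripper=[0.38,0.38,0.38,0.38,0.38,0.38],
  offset=[
    [0,0.005,-0.001],
    [0,0.01,0],
    [0,0.01,0],
    [0,0.007,0],
    [0,0.004,0],
    [0,0,0],
  ],
  turn=[0,0,0,0,0,0],
)

```text
time_s: 14.5
eef_pos: [521.7, -87.3, 22.0]
ee_rot: [0.513, -0.512, -0.487, 0.488]
force: [-0.1, -0.0, -1.6]
grip_width: 0.619
```

Run:
```python
from h import *
s=ctrl.sense();print(s["eef_pos"],s["force"],s["time_s"])
p,d=ctrl.capture("scene");cv2.imwrite("pics/c2.png",cv2.resize(p[120:230,170:290,::-1],None,fx=5,fy=5,interpolation=cv2.INTER_CUBIC))
```

```text
[521.66863191 -87.25287891  22.02458499] [-0.08861382 -0.01659343 -1.63557316] 14.5
```

View pics/c2.png

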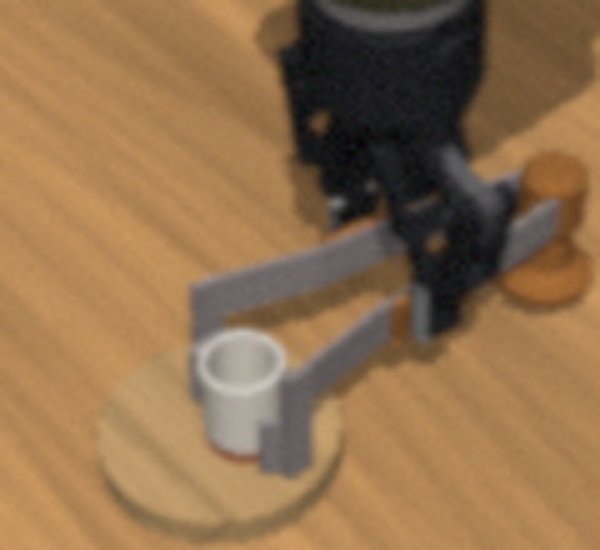

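>>> drive_tool(
  gripper=[0.4,0.42,0.44,0.46,0.48,0.5,0.52,0.56,0.6,0.6,0.6],
  offset=[
    [0,0,0],
    [0,0,0],
    [0,0,0],
    [0,0,0],
    [0,0,0],
    [0,0,0],
    [0,0,0],
    [0,0,0],
    [0,0,0],
    [0,0,0],
    [0,0,0],
  ],
  turn=[0,0,0,0,0,0,0,0,0,0,0],
  force=22,
)

```text
time_s: 15.47
eef_pos: [522.4, -87.6, 23.3]
ee_rot: [-0.512, 0.512, 0.487, -0.487]
force: [0.3, -0.5, 0.1]
grip_width: 0.508
```

Run:
```python
from h import *
s=ctrl.sense();print(s["eef_pos"],s["force"],s["time_s"])
p,d=ctrl.capture("scene");cv2.imwrite("pics/c3.png",cv2.resize(p[120:230,170:290,::-1],None,fx=5,fy=5,interpolation=cv2.INTER_CUBIC))
```

```text
[522.39726961 -87.57404758  23.32974521] [ 0.34204822 -0.47606094  0.12916093] 15.4667
```

View pics/c3.png

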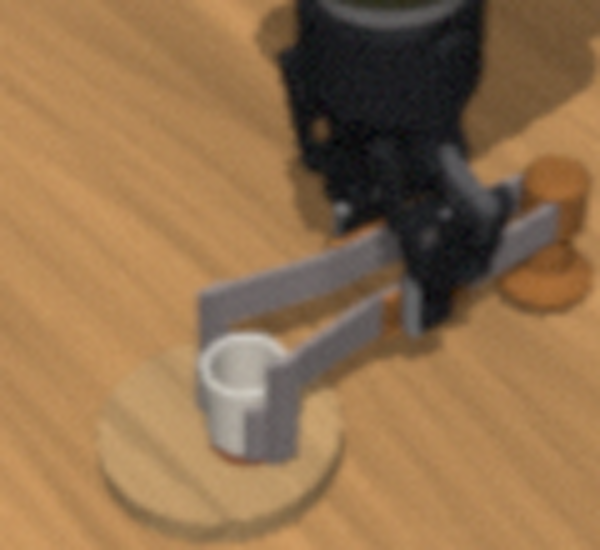

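Width over the pads is 43 mm, as it should be on a 38 mm cup, and the cup is held. I'll lift gently.

>>> drive_tool(
  gripper=[0.6,0.6,0.6,0.6,0.6,0.6,0.6,0.6,0.6,0.6,0.6,0.6,0.6,0.6,0.6],
  offset=[
    [0,-0.002,0],
    [0,-0.003,0],
    [0,-0.005,0],
    [0,-0.007,0],
    [0,-0.008,0],
    [0,-0.009,0],
    [0,-0.01,0],
    [0,-0.01,0],
    [0,-0.01,0],
    [0,-0.009,0],
    [0,-0.008,0],
    [0,-0.006,0],
    [0,-0.003,0],
    [0,0,0],
    [0,0,0],
  ],
  turn=[0,0,0,0,0,0,0,0,0,0,0,0,0,0,0],
)

```text
time_s: 16.77
eef_pos: [522.1, -87.4, 113.0]
ee_rot: [0.512, -0.512, -0.487, 0.487]
force: [0.1, -0.6, -3.1]
grip_width: 0.499
```

Run:
```python
from h import *
s=ctrl.sense();print(s["eef_pos"],s["ee_rot"],s["force"],s["grip_width"],s["joints"],s["time_s"])
p,d=ctrl.capture("scene");cv2.imwrite("pics/c4.png",cv2.resize(p[80:210,170:300,::-1],None,fx=5,fy=5,interpolation=cv2.INTER_CUBIC))
W=cloud("scene",d);m=W[(d>0)&(np.hypot(W[...,0]-602,W[...,1]+91.5)<19.7)&(W[...,2]>120)&(W[...,2]<160)]
print(len(m),m[:,2].max()); k=m[m[:,2]>m[:,2].max()-12]
print(circ(k))
```

```text
[522.07313333 -87.43750432 112.9679653 ] [ 0.51248272 -0.51218417 -0.48728026  0.48742875] [ 0.09065039 -0.62653079 -3.10252875] 0.49943645916843354 [-3.87443846e-01  4.05838008e-01  1.60374834e+00 -2.00964174e-05
  1.13247751e+00 -1.90826857e+00] 16.7667
242 152.56391843931692
(array([601.59030525, -88.78180343]), np.float64(16.683082999439247))
```

View pics/c4.png

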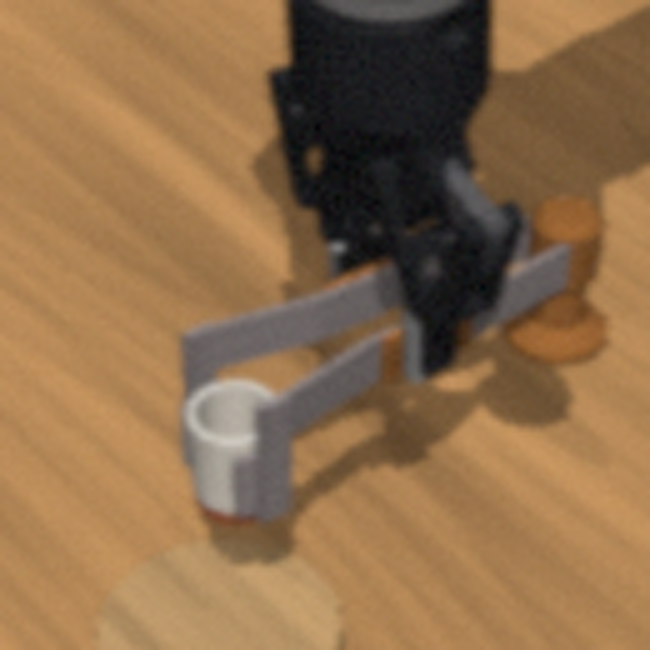

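>>> drive_tool(
  gripper=[0.6,0.6,0.6,0.6,0.6,0.6,0.6,0.6,0.6,0.6,0.6,0.6,0.6,0.6,0.6,0.6,0.6],
  offset=[
    [0.004,0,-0.0012],
    [0.008,0,-0.0024],
    [0.012,0,-0.0036],
    [0.015,0,-0.0045],
    [0.017,0,-0.0052],
    [0.017,0,-0.0052],
    [0.017,0,-0.0052],
    [0.017,0,-0.0052],
    [0.017,0,-0.0052],
    [0.017,0,-0.0052],
    [0.017,0,-0.0052],
    [0.017,0,-0.0052],
    [0.015,0,-0.0045],
    [0.011,0,-0.0033],
    [0.007,0,-0.0021],
    [0.0037,0,-0.001],
    [0,0,0],
  ],
  turn=[0,0,0,0,0,0,0,0,0,0,0,0,0,0,0,0,0],
)

```text
time_s: 18.23
eef_pos: [596.9, 121.4, 113.0]
ee_rot: [0.512, -0.512, -0.487, 0.488]
force: [0.2, 0.0, -2.0]
grip_width: 0.5
```

>>> drive_tool(
  gripper=[0.6,0.6,0.6,0.6,0.6,0.6,0.6,0.6,0.6,0.6,0.6,0.6],
  offset=[
    [0,0,0],
    [0,0,0],
    [0,0,0],
    [0,0,0],
    [0,0,0],
    [0,0,0],
    [0,0,0],
    [0,0,0],
    [0,0,0],
    [0,0,0],
    [0,0,0],
    [0,0,0],
  ],
  turn=[-2,-4,-5,-6,-6,-6,-5,-4,-2,-2,0,0],
)

```text
time_s: 19.23
eef_pos: [596.9, 120.2, 113.2]
ee_rot: [0.304, -0.304, -0.638, 0.638]
force: [-0.4, -0.1, -2.6]
grip_width: 0.504
```

Run:
```python
from h import *
s=ctrl.sense();e=s["eef_pos"];print(e,s["ee_rot"],s["force"],s["grip_width"],s["time_s"])
p,d=ctrl.capture("scene");cv2.imwrite("pics/d1.png",cv2.resize(p[150:384,230:430,::-1],None,fx=2.5,fy=2.5,interpolation=cv2.INTER_CUBIC))
p2,d2=ctrl.capture("top");cv2.imwrite("pics/d1t.png",cv2.resize(p2[90:250,80:280,::-1],None,fx=4,fy=4))
for d,n in((d,"scene"),(d2,"top")):
    W=cloud(n,d);m=W[(d>0)&(np.hypot(W[...,0]-658,W[...,1]-171)<40)&(W[...,2]>135)&(W[...,2]<160)]
    print(len(m));
    if len(m)>20: 
        k=m[m[:,2]>m[:,2].max()-8];print(m[:,2].max(),k.min(0),k.max(0),circ(k))
    Vi=np.linalg.inv(ctrl.camera_params(n)["view"])
    for qn in("jaw_centre","test_cup","setter_bare"):
        for k in ctrl.pinpoint(n,qn)[:4]: print(n,qn,round(k["score"],2),np.round(Vi@np.append(k["centre"],1),1)[:3])
```

```text
[596.86937635 120.18186347 113.23319718] [ 0.30423188 -0.30422143 -0.63826463  0.63836553] [-0.41886894 -0.128607   -2.590991  ] 0.5039253493888672 19.2333
525
159.93396248922193 [623.80877679 135.89960424 151.94014649] [679.96339492 197.02471422 159.93396249] (array([652.43753066, 167.25801251]), np.float64(25.75703847714163))
scene jaw_centre 0.76 [658.7 173.  127.4]
scene jaw_centre 0.57 [544.3 301.9  26.7]
scene jaw_centre 0.16 [601.6 242.9   1.1]
scene test_cup 0.78 [657.7 173.  102. ]
scene setter_bare 0.73 [654.2 172.2  21.8]
0
```

View pics/d1.png

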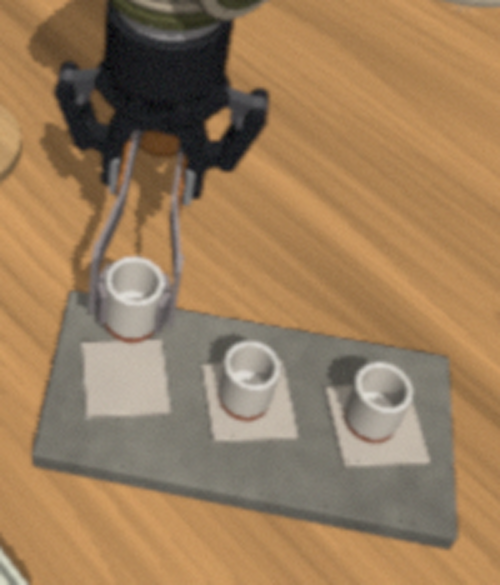

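View pics/d1t.png

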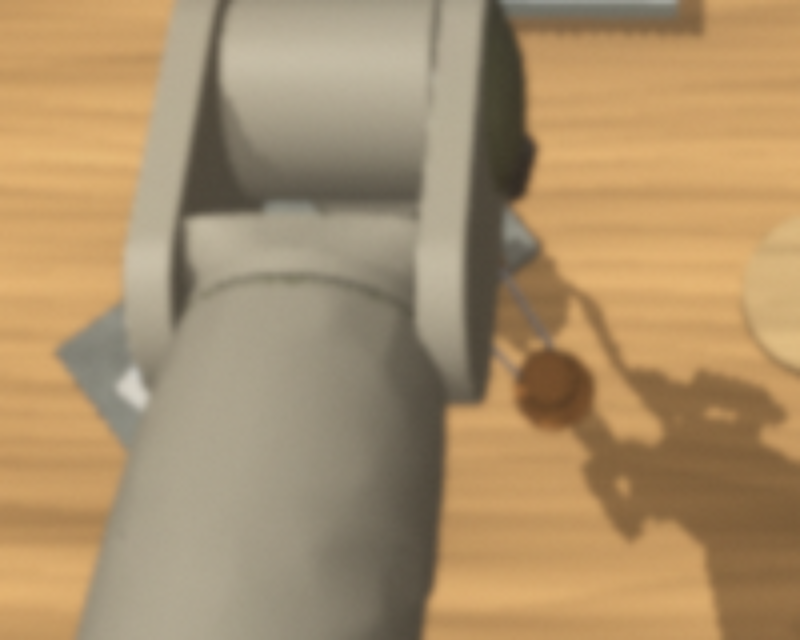

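```bash
cat >> h.py <<'E'
def ray(n,uv,z):
    c=ctrl.camera_params(n);f=192/np.tan(np.radians(c["fovy"]/2));Vi=np.linalg.inv(np.array(c["view"]))
    o=Vi[:3,3];out=[]
    for u,v in np.atleast_2d(uv):
        r=Vi[:3,:3]@np.array([(u-c["cx"])/f,(v-c["cy"])/f,1]);out.append(o+r*(z-o[2])/r[2])
    return np.array(out)
E
python3 - <<'E'
from h import *
for n,box in(("scene",(275,330,250,310)),("top",(122,165,160,202))):
    im=cv2.imread(f"pics/{n}0.png").astype(int);g=im.min(2)
    sub=g[box[0]:box[1],box[2]:box[3]].astype(np.uint8)
    t,b=cv2.threshold(sub,0,255,cv2.THRESH_OTSU)
    if n=="scene": 
        pass
    nl,lab,st,ce=cv2.connectedComponentsWithStats(b)
    i=1+np.argmax(st[1:,4]); ys,xs=np.where(lab==i)
    P=ray(n,np.c_[xs+box[2],ys+box[0]],28)
    print(n,t,st[i],P.mean(0),cv2.minAreaRect(P[:,:2].astype(np.float32)))
p,d=ctrl.capture("scene");W=cloud("scene",d)
for r in ctrl.regions_of("scene","test_cup")[:3]:
    m=W[r["mask"]&(d>0)];m=m[np.abs(m[:,2]-np.median(m[:,2]))<60]
    zt=np.percentile(m[:,2],98);k=m[(m[:,2]>zt-14)]
    print(r["score"],len(m),m.mean(0),zt,circ(k[k[:,2]>zt-5]),circ(k))
E
```

```text
scene 127.0 [ 13  11  35  31 968] [659.10828676 173.01214574  28.        ] ((658.913330078125, 172.7510528564453), (60.96880340576172, 59.02571487426758), 52.8505973815918)
top 149.0 [  6   6  31  30 512] [658.55704588 170.57280124  28.        ] ((658.771484375, 170.50979614257812), (59.187015533447266, 60.49805450439453), 52.973793029785156)
0.8 643 [659.97178061 174.11226505 134.21362997] 151.48784284385502 (array([658.16839111, 173.01179061]), np.float64(17.160012016027565)) (array([658.64317337, 173.37048811]), np.float64(17.077070763252998))
```

The cup (658.4, 173.2) and tile centre (659.0, 172.9), both from the same camera, agree within 1 mm. I'll descend.

>>> drive_tool(
  gripper=[0.6,0.6,0.6,0.6,0.6,0.6,0.6,0.6,0.6,0.6,0.6,0.6],
  offset=[
    [0,0.003,0],
    [0,0.005,0],
    [0,0.007,0],
    [0,0.009,0],
    [0,0.009,0],
    [0,0.009,0],
    [0,0.009,0],
    [0,0.007,0],
    [0,0.005,0],
    [0,0.004,0],
    [0,0.003,0],
    [0,0,0],
  ],
  turn=[0,0,0,0,0,0,0,0,0,0,0,0],
)

```text
time_s: 20.73
eef_pos: [596.8, 120.7, 42.7]
ee_rot: [0.304, -0.303, -0.638, 0.639]
force: [0.6, 0.2, -2.4]
grip_width: 0.503
```

Run:
```python
from h import *
s=ctrl.sense();e=s["eef_pos"];print(e,s["force"],s["grip_width"],s["time_s"])
p,d=ctrl.capture("scene");cv2.imwrite("pics/d2.png",cv2.resize(p[230:360,240:400,::-1],None,fx=4.5,fy=4.5,interpolation=cv2.INTER_CUBIC))
W=cloud("scene",d)
for r in ctrl.regions_of("scene","test_cup")[:4]:
    m=W[r["mask"]&(d>0)]
    zt=np.percentile(m[:,2],98);k=m[(m[:,2]>zt-14)]
    print(r["score"],len(m),m.mean(0),zt,circ(k[k[:,2]>zt-5]),circ(k))
```

```text
[596.76449354 120.72106488  42.72219132] [ 0.5574862   0.15362243 -2.38364276] 0.503281824352669 20.7333
0.64 265 [627.96922521 176.66765755  78.24043659] 104.13421168419559 (array([551.81740046, 230.22593321]), np.float64(94.40767256802309)) (array([532.7865946 , 247.55222271]), np.float64(119.72525022543397))
0.58 524 [659.08271559 174.42636349  63.58753727] 81.09163105525677 (array([657.83967122, 173.40643786]), np.float64(16.88171202674201)) (array([658.3144633 , 173.77161519]), np.float64(16.906036783675415))
```

View pics/d2.png

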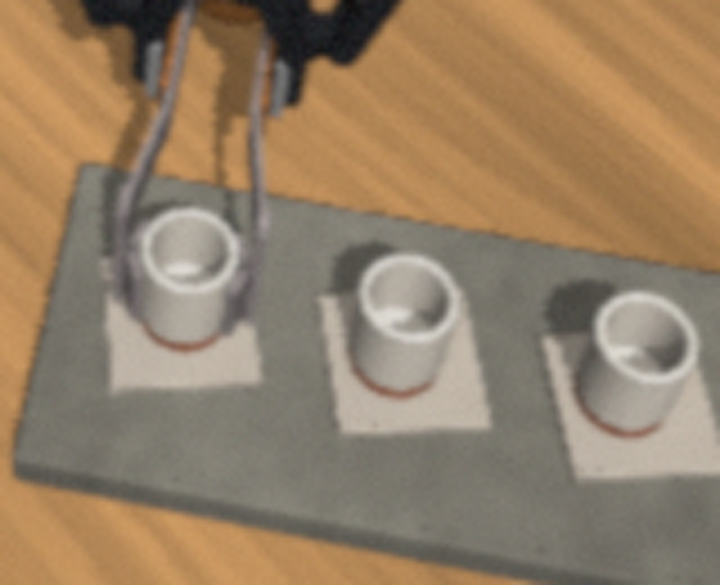

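>>> drive_tool(
  gripper=[0.6,0.6,0.6,0.6,0.6,0.6],
  offset=[
    [-0.001,0.0015,0],
    [0,0.0015,0],
    [0,0.001,0],
    [0,0.001,0],
    [0,0,0],
    [0,0,0],
  ],
  turn=[0,0,0,0,0,0],
)

```text
time_s: 21.33
eef_pos: [597.5, 120.0, 38.1]
ee_rot: [0.304, -0.304, -0.639, 0.639]
force: [0.0, 0.4, -1.9]
grip_width: 0.503
```

>>> drive_tool(
  gripper=[0.6,0.6,0.6,0.6],
  offset=[
    [0,0.001,0],
    [0,0.0005,0],
    [0,0,0],
    [0,0,0],
  ],
  turn=[0,0,0,0],
)

```text
time_s: 21.67
eef_pos: [597.6, 120.0, 36.7]
ee_rot: [-0.304, 0.304, 0.639, -0.639]
force: [0.2, -0.2, -1.2]
grip_width: 0.505
```

>>> drive_tool(
  gripper=[0.6,0.6,0.6,0.6],
  offset=[
    [0,0.0005,0],
    [0,0.0005,0],
    [0,0,0],
    [0,0,0],
  ],
  turn=[0,0,0,0],
)

```text
time_s: 22.0
eef_pos: [597.7, 120.0, 35.8]
ee_rot: [-0.304, 0.304, 0.639, -0.639]
force: [-0.1, 1.1, -1.5]
grip_width: 0.507
```

>>> drive_tool(
  gripper=[0.6,0.6,0.6,0.6],
  offset=[
    [0,0.0005,0],
    [0,0.0003,0],
    [0,0,0],
    [0,0,0],
  ],
  turn=[0,0,0,0],
)

```text
time_s: 22.33
eef_pos: [597.7, 120.0, 35.2]
ee_rot: [-0.303, 0.304, 0.639, -0.638]
force: [-1.9, 0.4, 1.9]
grip_width: 0.506
```

Contact: the z force swung from −2 to +1.9 N. I'll open slowly.

>>> drive_tool(
  gripper=[0.54,0.52,0.51,0.5,0.49,0.48,0.47,0.46,0.45,0.44,0.43,0.42,0.41,0.4,0.39,0.38,0.38,0.38],
  offset=[
    [0,0,0],
    [0,0,0],
    [0,0,0],
    [0,0,0],
    [0,0,0],
    [0,0,0],
    [0,0,0],
    [0,0,0],
    [0,0,0],
    [0,0,0],
    [0,0,0],
    [0,0,0],
    [0,0,0],
    [0,0,0],
    [0,0,0],
    [0,0,0],
    [0,0,0],
    [0,0,0],
  ],
  turn=[0,0,0,0,0,0,0,0,0,0,0,0,0,0,0,0,0,0],
)

```text
time_s: 23.83
eef_pos: [597.6, 120.0, 34.9]
ee_rot: [0.304, -0.304, -0.639, 0.639]
force: [-0.2, -0.6, -1.6]
grip_width: 0.621
```

```bash
cat >> h.py <<'E'
def cupchk(tag):
    s=ctrl.sense();e=s["eef_pos"];print(e,s["force"],s["grip_width"],s["time_s"])
    p,d=ctrl.capture("scene");cv2.imwrite(f"pics/{tag}.png",cv2.resize(p[220:350,230:390,::-1],None,fx=4.5,fy=4.5,interpolation=cv2.INTER_CUBIC))
    W=cloud("scene",d)
    for r in ctrl.regions_of("scene","test_cup")[:4]:
        m=W[r["mask"]&(d>0)]
        zt=np.percentile(m[:,2],98);k=m[(m[:,2]>zt-14)]
        print(r["score"],len(m),m.mean(0).round(1),zt.round(1),circ(k[k[:,2]>zt-5]))
E
python3 -c "
from h import *
cupchk('e1')"
```

```text
[597.55289487 119.98301192  34.88779215] [-0.1714193  -0.5646199  -1.56751162] 0.6205561079229948 23.8333
0.72 544 [660.9 173.2  56.4] 74.5 (array([659.42424952, 172.39956951]), np.float64(16.902230929848507))
```

View pics/e1.png

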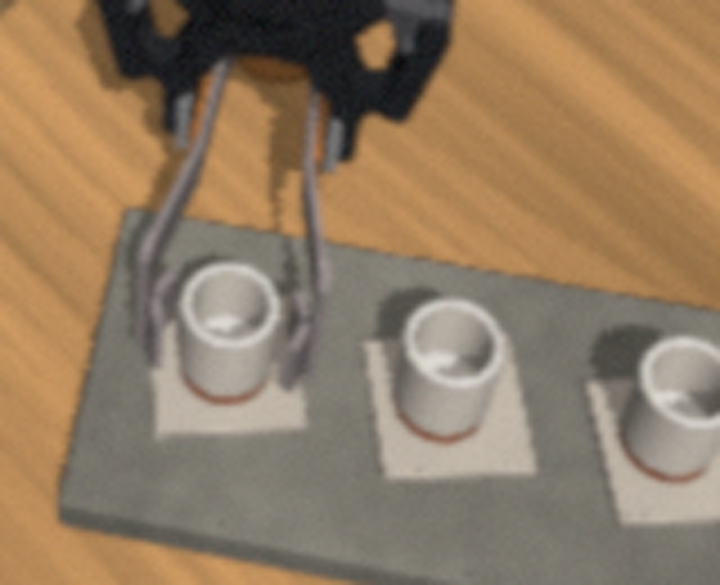

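The cup stands in the middle of the tile (crop (228,335)), and the jaws are clear on both sides. I'll rise straight up.

>>> drive_tool(
  gripper=[0.38,0.38,0.38,0.38,0.38,0.38,0.38,0.38,0.38,0.38,0.38,0.38,0.38],
  offset=[
    [0,-0.002,0],
    [0,-0.004,0],
    [0,-0.006,0],
    [0,-0.008,0],
    [0,-0.009,0],
    [0,-0.01,0],
    [0,-0.01,0],
    [0,-0.01,0],
    [0,-0.01,0],
    [0,-0.008,0],
    [0,-0.006,0],
    [0,-0.003,0],
    [0,0,0],
  ],
  turn=[0,0,0,0,0,0,0,0,0,0,0,0,0],
)

```text
time_s: 25.02
eef_pos: [597.8, 120.0, 121.6]
ee_rot: [-0.303, 0.304, 0.639, -0.638]
force: [0.2, 0.1, -1.5]
grip_width: 0.62
```

```bash
python3 -c "
from h import *
cupchk('e2')"
```

```text
[597.79482934 119.98221226 121.55756065] [ 0.20714444  0.10483829 -1.48397653] 0.6199947897033652 25.0167
0.86 553 [660.3 173.6  56.3] 74.4 (array([659.41277253, 172.46891331]), np.float64(16.86482823514609))
0.55 661 [548.2 307.9  55.7] 74.9 (array([547.47612223, 306.97199444]), np.float64(17.08463121545116))
```

View pics/e2.png

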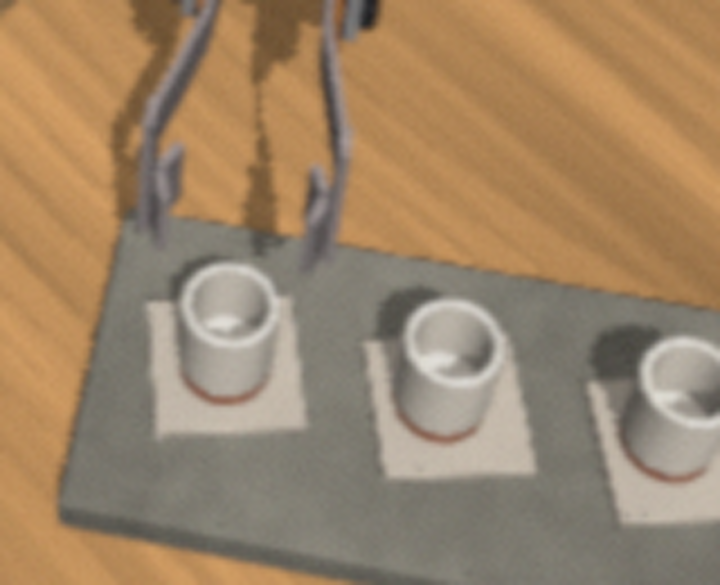

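The cup and its neighbours are unmoved: cup at (659.4, 172.5) against the tile's (659.0, 172.9) in the same camera. Next the tongs go back to a clear patch of bench around (440, −220).

>>> drive_tool(
  gripper=[0.38,0.38,0.38,0.38,0.38,0.38,0.38,0.38,0.38,0.38,0.38],
  offset=[
    [0,0,0],
    [0,0,0],
    [0,0,0],
    [0,0,0],
    [0,0,0],
    [0,0,0],
    [0,0,0],
    [0,0,0],
    [0,0,0],
    [0,0,0],
    [0,0,0],
  ],
  turn=[2,4,5,6,6,6,5,4,2,2,0],
)

```text
time_s: 26.03
eef_pos: [597.3, 120.0, 120.2]
ee_rot: [0.513, -0.512, -0.487, 0.487]
force: [0.1, 0.1, -1.7]
grip_width: 0.615
```

>>> drive_tool(
  gripper=[0.38,0.38,0.38,0.38,0.38,0.38,0.38,0.38,0.38,0.38,0.38,0.38,0.38,0.38,0.38,0.38,0.38,0.38,0.38,0.38],
  offset=[
    [-0.006,0,0.0024],
    [-0.012,0,0.0049],
    [-0.018,0,0.0073],
    [-0.021,0,0.0085],
    [-0.021,0,0.0085],
    [-0.021,0,0.0085],
    [-0.021,0,0.0085],
    [-0.021,0,0.0085],
    [-0.021,0,0.0085],
    [-0.021,0,0.0085],
    [-0.021,0,0.0085],
    [-0.021,0,0.0085],
    [-0.021,0,0.0085],
    [-0.021,0,0.0085],
    [-0.021,0,0.0085],
    [-0.021,0,0.0085],
    [-0.018,0,0.0073],
    [-0.012,0,0.0049],
    [-0.006,0,0.0024],
    [0,0,0],
  ],
  turn=[0,0,0,0,0,0,0,0,0,0,0,0,0,0,0,0,0,0,0,0],
)

```text
time_s: 27.7
eef_pos: [440.2, -218.6, 120.8]
ee_rot: [0.513, -0.513, -0.487, 0.487]
force: [-0.4, 0.8, -1.7]
grip_width: 0.614
```

Run:
```python
from h import *
s=ctrl.sense();e=s["eef_pos"];print(e,s["ee_rot"],s["force"],s["grip_width"],s["time_s"])
p,d=ctrl.capture("scene");cv2.imwrite("pics/f1.png",cv2.resize(p[40:240,130:370,::-1],None,fx=3,fy=3))
W=cloud("scene",d)
# feet: knob-bottom and jaw-tip lowest z
m=(d>0)&(abs(W[...,1]-e[1]+3)<60)&(W[...,2]>60)&(W[...,2]<200)
for a,b in((-115,-65),(66,95)):
    k=W[m&(W[...,0]>e[0]+a)&(W[...,0]<e[0]+b)];print(len(k),k[:,2].min(),k[:,2].max())
```

```text
[ 440.21360659 -218.5505941   120.81702141] [ 0.51259337 -0.512575   -0.48704007  0.48714154] [-0.38952221  0.81959306 -1.68400042] 0.6141150992795694 27.7
429 111.13441793037418 179.42052262449988
432 123.27668937206158 186.07466894227264
```

View pics/f1.png

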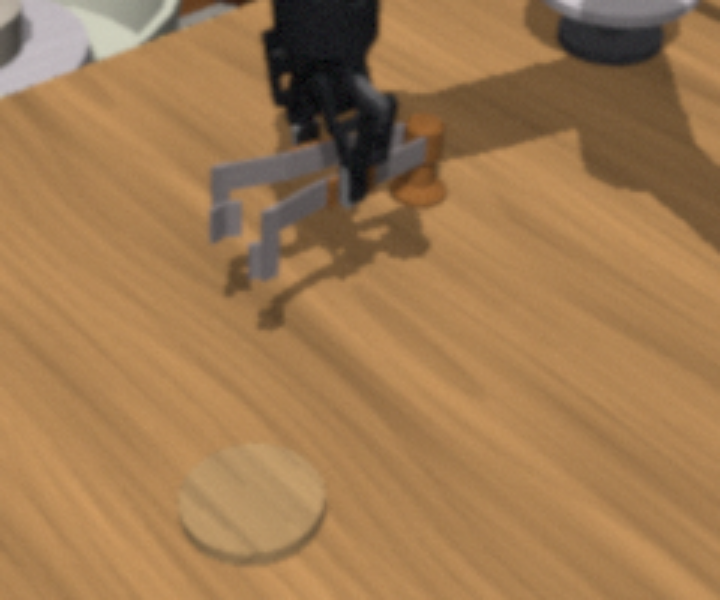

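The tongs have tilted slightly nose-up (knob bottom about z 112, jaw tips about 123). The knob will land first, so I'll lower gently and watch the force.

>>> drive_tool(
  gripper=[0.38,0.38,0.38,0.38,0.38,0.38,0.38,0.38,0.38,0.38,0.38,0.38,0.38],
  offset=[
    [0,0.004,0],
    [0,0.008,0],
    [0,0.012,0],
    [0,0.014,0],
    [0,0.014,0],
    [0,0.014,0],
    [0,0.012,0],
    [0,0.01,0],
    [0,0.008,0],
    [0,0.006,0],
    [0,0.003,0],
    [0,0,0],
    [0,0,0],
  ],
  turn=[0,0,0,0,0,0,0,0,0,0,0,0,0],
)

```text
time_s: 28.83
eef_pos: [441.0, -217.8, 16.1]
ee_rot: [-0.512, 0.513, 0.487, -0.487]
force: [-0.3, -0.3, -0.8]
grip_width: 0.618
```

>>> drive_tool(
  gripper=[0.38,0.38,0.38,0.38,0.38,0.38,0.38,0.38],
  offset=[
    [0,0.002,0],
    [0,0.002,0],
    [0,0.002,0],
    [0,0.002,0],
    [0,0.001,0],
    [0,0.001,0],
    [0,0,0],
    [0,0,0],
  ],
  turn=[0,0,0,0,0,0,0,0],
)

```text
time_s: 29.5
eef_pos: [440.8, -217.6, 5.9]
ee_rot: [0.512, -0.512, -0.487, 0.487]
force: [0.9, -0.8, -0.3]
grip_width: 0.615
```

Run:
```python
from h import *
s=ctrl.sense();e=s["eef_pos"];print(e,s["force"],s["grip_width"],s["time_s"])
p,d=ctrl.capture("scene");cv2.imwrite("pics/f2.png",cv2.resize(p[70:190,150:290,::-1],None,fx=5,fy=5,interpolation=cv2.INTER_CUBIC))
```

```text
[ 440.7647832  -217.60566179    5.86629667] [ 0.92902168 -0.82915241 -0.2876415 ] 0.6150791302110212 29.5
```

View pics/f2.png

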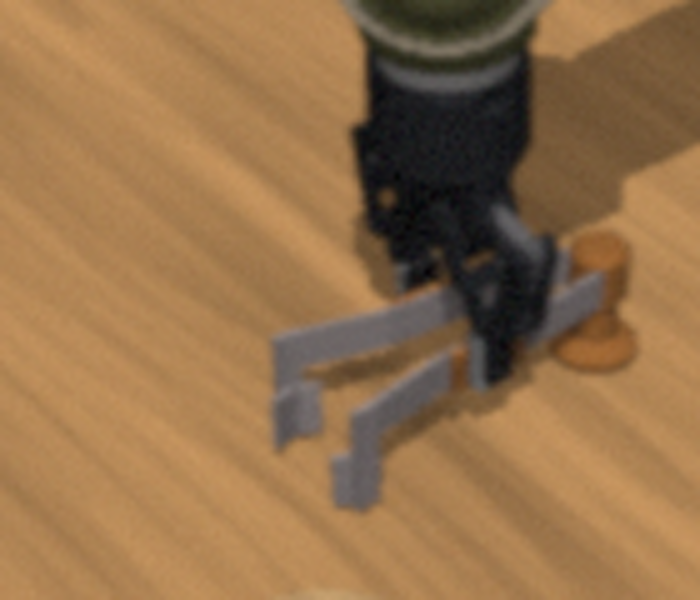

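Knob contact is starting (z force −1.6 → −0.3). I'll keep going down in small steps so the jaws come level.

>>> drive_tool(
  gripper=[0.38,0.38,0.38,0.38,0.38],
  offset=[
    [0,0.001,0],
    [0,0.001,0],
    [0,0.001,0],
    [0,0,0],
    [0,0,0],
  ],
  turn=[0,0,0,0,0],
)

```text
time_s: 29.97
eef_pos: [440.7, -217.6, 2.8]
ee_rot: [0.512, -0.512, -0.487, 0.487]
force: [0.8, 0.4, -1.2]
grip_width: 0.62
```

>>> drive_tool(
  gripper=[0.38,0.38,0.38,0.38,0.38],
  offset=[
    [0,0.001,0],
    [0,0.001,0],
    [0,0.001,0],
    [0,0,0],
    [0,0,0],
  ],
  turn=[0,0,0,0,0],
)

```text
time_s: 30.38
eef_pos: [440.9, -217.7, 0.1]
ee_rot: [-0.512, 0.512, 0.487, -0.487]
force: [-0.2, 1.1, 2.9]
grip_width: 0.622
```

Run:
```python
from h import *
s=ctrl.sense();e=s["eef_pos"];print(e,s["force"],s["grip_width"],s["time_s"])
p,d=ctrl.capture("scene");cv2.imwrite("pics/f3.png",cv2.resize(p[70:190,150:290,::-1],None,fx=5,fy=5,interpolation=cv2.INTER_CUBIC))
W=cloud("scene",d);m=(d>0)&(W[...,2]>4)&(W[...,2]<80)
k=W[m&(abs(W[...,0]-e[0]-82)<10)&(abs(W[...,1]-e[1]+4)<50)];print("jaw-end arm top",np.percentile(k[:,2],98))
k=W[m&(abs(W[...,0]-e[0]+60)<8)&(abs(W[...,1]-e[1]-3)<50)];print("rear arm top",np.percentile(k[:,2],95))
```

```text
[ 4.40945707e+02 -2.17674060e+02  9.68765033e-02] [-0.24248742  1.13166386  2.85839616] 0.6217902541052137 30.3833
jaw-end arm top 58.90039017365718
rear arm top 59.01050137986338
```

View pics/f3.png

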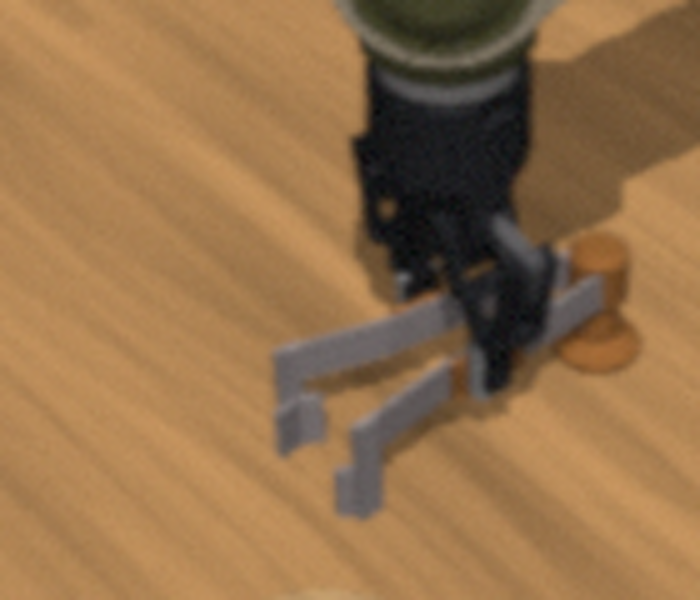

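Arm tops are at 59 mm front and rear, so the tongs are level on their feet, and the contact force is positive. I'll release and rise.

>>> drive_tool(
  gripper=[0.35,0.32,0.28,0.22,0.15,0.05,0,0,0,0],
  offset=[
    [0,0,0],
    [0,0,0],
    [0,0,0],
    [0,0,0],
    [0,0,0],
    [0,0,0],
    [0,0,0],
    [0,0,0],
    [0,0,0],
    [0,0,0],
  ],
  turn=[0,0,0,0,0,0,0,0,0,0],
)

```text
time_s: 31.27
eef_pos: [440.8, -217.6, -0.1]
ee_rot: [-0.512, 0.512, 0.487, -0.487]
force: [-1.1, 0.0, 0.4]
grip_width: 1.0
```

>>> drive_tool(
  gripper=[0,0,0,0,0,0,0,0,0,0,0,0,0,0,0],
  offset=[
    [0,-0.003,0],
    [0,-0.006,0],
    [0,-0.01,0],
    [0,-0.014,0],
    [0,-0.018,0],
    [0,-0.02,0],
    [0,-0.02,0],
    [0,-0.02,0],
    [0,-0.02,0],
    [0,-0.02,0.01],
    [0,-0.015,0.02],
    [0,0,0.02],
    [0,0,0.02],
    [0,0,0.01],
    [0,0,0],
  ],
  turn=[0,0,0,0,0,0,0,0,0,0,0,0,0,0,0],
)

```text
time_s: 32.52
eef_pos: [359.9, -213.6, 166.7]
ee_rot: [-0.512, 0.513, 0.487, -0.487]
force: [-0.3, -0.6, -0.3]
grip_width: 1.004
```

Run:
```python
from h import *
s=ctrl.sense();e=s["eef_pos"];print(e,s["force"],s["time_s"])
for n in("scene","top"):
    p,d=ctrl.capture(n);cv2.imwrite(f"pics/z_{n}.png",p[:,:,::-1])
    W=cloud(n,d);m=(d>0)&(W[...,0]>325)&(W[...,0]<540)&(W[...,1]>-275)&(W[...,1]<-160)&(W[...,2]>8)&(W[...,2]<80)
    q=W[m];print(n,q.min(0).round(),q.max(0).round())
    for a in(340,380,400,480,500,515):
        k=q[(q[:,0]>a)&(q[:,0]<a+12)];
        if len(k):print(a,np.percentile(k[:,2],97).round(1),k[:,1].min().round(),k[:,1].max().round())
    for c,nm in(((659,172),"test"),((604,238),"b"),((548,306),"c")):
        k=W[(d>0)&(np.hypot(W[...,0]-c[0],W[...,1]-c[1])<30)&(W[...,2]>58)&(W[...,2]<85)]
        if len(k)>10:print(nm,len(k),k[:,2].max().round(1),circ(k))
```

```text
[ 359.91723318 -213.60735635  166.72070359] [-0.32556541 -0.57144821 -0.29096808] 32.5167
scene [ 334. -261.    8.] [ 534. -176.   68.]
340 66.8 -223.0 -194.0
380 60.0 -232.0 -192.0
400 60.0 -237.0 -190.0
480 60.2 -252.0 -184.0
500 60.6 -259.0 -179.0
515 58.9 -261.0 -176.0
test 276 76.5 (array([659.57755974, 172.87693849]), np.float64(16.98446006714564))
b 287 76.3 (array([604.64197504, 239.38431822]), np.float64(16.990605001524184))
c 318 76.4 (array([548.13951588, 307.27507263]), np.float64(17.04406580646477))
top [ 341. -261.    8.] [ 534. -179.   65.]
340 8.9 -194.0 -194.0
380 60.3 -231.0 -195.0
400 61.8 -237.0 -193.0
480 62.9 -252.0 -185.0
500 62.3 -259.0 -182.0
515 60.7 -261.0 -179.0
test 116 79.0 (array([658.59392398, 169.76907273]), np.float64(17.031560633030697))
b 123 78.6 (array([603.75660819, 236.40751559]), np.float64(16.964600104384033))
c 134 79.6 (array([547.3304569, 304.4731444]), np.float64(17.06982659768512))
```

View pics/z_scene.png

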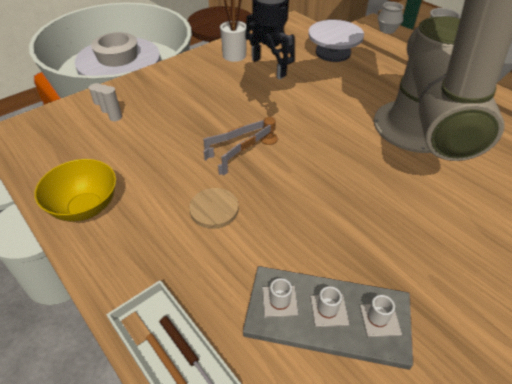

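View pics/z_top.png

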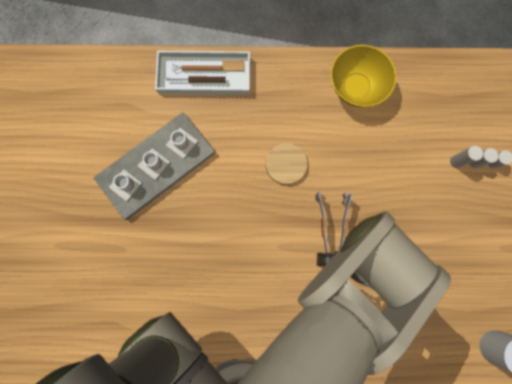

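The pictures show the cup centred on its tile (scene (280,293)), the neighbours unmoved, the tongs standing on the bench (scene (240,140)), and the robot clear of everything.

```bash
python3 -c "
from rig import ctrl
print(ctrl.finish_job())"
```

```text
the job is handed in; nothing more can be done
None
```

The job is done and handed in at about 33 s of the 61 s allowed. I picked up the cup with the tongs, carried it upright, and set it on the bare tile. Contact showed as only a few newtons at the wrist. I then opened the tongs slowly, lifted them clear, and stood them on the bench near (440, −218) mm.

**Last checks:**
- **Cup:** it stands upright and within about 1 mm of the tile's centre in both cameras.
- **Neighbouring cups:** they are within about 0.1 mm of where they started.
- **Tongs:** they are level on their feet, sprung open, with arm tops at about 60 mm along their length.
- **Gripper:** it is clear of everything.

**What went wrong or disagreed:**
- **Reported tool height:** at mid-opening, the fingertips sat about 34 mm above the reported TCP, which didn't match the description. Because of this, the first grasp closed on air, and the second pressed on top of the tongs' arms with about 12 N. I corrected for it from the camera depth, and the tongs had not moved.
- **Tilt on the way back:** the tongs tipped about 4° nose-up in the gripper, then came level as they touched the bench.
- **Camera offset:** the two cameras differ by up to about 3 mm, so I placed the cup using measurements from one camera only.

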